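# Load a food-screening counting chamber

### The job

The blank count on the food-sample counter is finished; now get the samples counted. Slide the detector voltage down to zero before you open the chamber, lift the lid off by its knob and lay it flat on the desk, move the wide blank jar out of the chamber to stand on the steel tray, and stand every sample pot upright on the chamber floor. Lower the lid back gently until it sits fully home, and only then slide the voltage up to the brass pointer; leave the mouse, mug and food box where they are.

Things in the scene. Friction and masses are not known exactly. Their poses are not given: they have to be found in the camera images.
- chamber: Counting chamber: fixed black round open-topped pot, outer diameter 180, height 95, wall 10 mm (inner diameter 160); inner floor 20 mm above the underside. Origin: centre of the underside, on the desk, z up. A carrying handle on its +x side reaches 126 mm from the axis, at 17 to 83 mm height; a small display on its -x side. Holds four sample pots side by side.
- lid: Loose lid, 0.4-0.6 kg: grey disc, diameter 180, over an aluminium plug, diameter 148, that drops into the chamber's mouth (6 mm play). Bright knob on top. Origin: centre of the plug's underside, z up. Above the origin: plug 0-10, disc 10-20, stalk (18 thick) 20-34, knob head (32 thick) 34-56 mm. Fully home, the origin is 85 mm above the chamber's; on the desk it rests on its plug. Starts closed.
- lid_knob (a point): Centre of the lid's knob head, 45 mm above the lid's origin.
- tray: Fixed shallow steel tray, 220 (its x) by 250 (its y) mm, floor 6 mm above the desk, lips 14 mm high and 3 mm thick. Origin: centre of the underside, z up. The sample pots stand near its corners at the start; its middle is free.
- fader_top (a point): Centre of the top of the voltage fader's cap: a black block 26 (along the track) by 16 by 24 mm high with a white line across its top, its underside 4 mm above the control box's top. It slides along the control box's x axis against about 1.5 N of friction and stays where it is left.
- fader (a joint): Position of the voltage fader along its track, in m: 0 is zero volts, at the stop nearest the robot; it grows away from the robot (along the control box's +x) to 0.11 at the far stop. Starts at 0.04 to 0.105.
- pointer_mark (a point): Brass pointer lying flat on the control box beside the track (on its +y side, 18 mm from the track's middle): shows the working voltage; its bar is 4 mm wide. Too flat to touch. The fader is right when fader_top is level with it, that is, when both have the same x in the control box's frame.
- control: Fixed detector voltage control: grey box 190 (x) by 64 (y) by 45 mm high, a straight track along x in the middle of its top, a white scale on its -y side. Origin: centre of the underside, z up. The fader's zero is at x = -55 mm, the far stop at x = +55 mm.
- blank: The blank: a sealed wide round jar, 62 mm in diameter, 58 mm high, about 160 g, with a white filling and cap. Origin: centre of the underside, z up. Starts standing in the chamber under the lid, near the middle.
- pot1: A sealed sample pot (all alike): clear round pot, 50 mm in diameter, 60 mm high, 100 to 200 g, with a white cap of the same diameter. Origin: centre of the underside, z up. Starts on the tray; two to four of pot1 to pot4 are present.
- pot2: A sealed sample pot (all alike): clear round pot, 50 mm in diameter, 60 mm high, 100 to 200 g, with a white cap of the same diameter. Origin: centre of the underside, z up. Starts on the tray; two to four of pot1 to pot4 are present.
- pot3: A sealed sample pot (all alike): clear round pot, 50 mm in diameter, 60 mm high, 100 to 200 g, with a white cap of the same diameter. Origin: centre of the underside, z up. Starts on the tray; two to four of pot1 to pot4 are present.
- pot4: A sealed sample pot (all alike): clear round pot, 50 mm in diameter, 60 mm high, 100 to 200 g, with a white cap of the same diameter. Origin: centre of the underside, z up. Starts on the tray; two to four of pot1 to pot4 are present.
- mouse: Bystander: white computer mouse, 105 by 60 by 30 mm, loose. Origin: centre of the underside.
- mug: Bystander: white mug, 80 mm in diameter, 92 mm high, handle on its +y side, loose. Origin: centre of the underside.
- food_box: Bystander: clear open plastic food box, 150 by 200 by 60 mm, loose. Origin: centre of the underside.
Things that resemble listed ones, but are neither listed nor needed, are in the scene too. Leave any red look-alike of the lid alone. Leave any purple look-alike of the pot3 alone.

How it is judged:
By the outcome, as a careful person would: the job done as asked, in the order asked, and still so for the second after the job is handed in, with the robot touching nothing.
Of pot1, pot2, pot3, pot4 only 2 to 4 are there at a start; the rules pass over those that are not, and their reading is None.
At some moment in a run one of pot1, pot2, pot3, pot4, blank may be knocked a few centimetres aside while the robot is not near it.
It also fails if it takes over 210 s, if anything falls off the work surface, if the arm or the gripper's body presses on something with over 40 N, if the wrist force passes 120 N, or if a joint passes its speed limit or range.

### The arm

A 6-joint arm with a two-finger parallel gripper is mounted at the origin on the work surface. World frame = base frame: x ahead of the robot, y to its left, z up, the work surface at z = 0. Lengths are in m, angles in degrees, forces in N, time in s.
With the tool pointing down it reaches from about 0.35 to 0.875 m from the base axis. Payload 4.2 kg.
Tool frame: the origin (TCP) lies at the very end of the fingers, on their centre line; the grasp point (between the pads) lies 19 mm behind it; z points along the fingers, x is the direction in which the jaws open and shut, and the axes are right-handed (so a half turn about z gives the same grasp; the last joint's range is limited). The gripper opens to 87 mm and grips with 3 to 60 N. Pads are 19 mm wide; open, the fingers measure 117 mm over their backs; the gripper's body (75 mm by 190 mm) begins 51 mm behind the grasp point.
Start: joints at [79.446, 22.042, 0.453, 0, -68.411, -14.817], TCP at [0.268, 0.565, 0.184] pointing down, gripper open.
Joint ranges: [-179.83, 179.83], [-69.29, 118.12], [-61.27, 80.66], [-181.25, 117.63], [-171.15, -9.14], [-177.46, 177.46]. Speed limits (degrees/s): [159.86, 159.86, 180, 180, 180, 180].

### API

Orientations are given as [roll, pitch, yaw] about the fixed x, y, z axes, in that order (R = Rz(yaw) Ry(pitch) Rx(roll)).
In Python, from plant import bot gives the robot as it stands.
- The arm moves only by the tool carry_out, never from a script. Its argument "series" is one flat list of numbers, 7 for each row, row after row: the shift along the tool's x, y, z in units of 30 mm (1.0 is 30 mm), then the turn, a rotation vector about the tool's x, y, z in units of 6 degrees (1.0 is 6 degrees), then the closure in counts, from 0 (fully open) to 255 (shut). A call has 1 to 12 rows; each row is the pose to reach, as a shift and turn from the pose commanded when the call began, along the tool's axes at that moment; what a row does not reach only later rows make up. A row lasts 1/10 s, in which the tool goes at most 50 mm and 8.59 degrees, less where a joint would pass 70% of its speed; a pose out of reach is approached as far as the arm can. A call with a gripper value outside its range is refused whole. The fingers move at their own pace and stop on an object; "newtons" is the grip in N (left out, the last holds). Time passes only in rows, so rows that repeat a pose let the fingers close. It gives the time, the measured TCP pose, the force and the opening at its end, in the units of the state.
- bot.state(): the state, without advancing time (a new reading comes with each control period).
- bot.read_camera(name): name is "scene" or "top" or "wrist"; returns a dict with "frame" (420x560x3 uint8, red, green, blue), "z_map" (420x560 float32, m along the optical axis (not along the pixel's ray), 0 where there is no reading), "vertical_fov" (degrees; the focal length in pixels is half the picture's height over the tangent of half this angle, whatever the lens; pixels are square), "cx", "cy" (the principal point, pixels), "world_from_camera" (4x4, takes a point from camera to world coordinates); the wrist camera has in their place "mount" (4x4, takes a point from camera to tool coordinates, whose origin is the TCP and whose axes are the tool frame's). Camera axes: x right, y down, z forward; pixel columns grow to the right and rows downward; lengths in m; the calibration is good to about 2 mm. A picture is of the moment at which its call begins: read the wrist's pose just before it.
- bot.job_done(): hands the job in, once; it reports no verdict.
The state is a dict: "time_s": time; "joints": joint angles; "qd": joint speeds; "tau": joint torques, N m; "ee_pos": TCP position; "eef_rot": TCP orientation; "wrist_force": force on the tool from outside, world axes, zero at the start; "torque": the same for the moment, N m; "gripper_width": finger opening in m.
Only numpy, scipy, OpenCV 4.12 (cv2) and the standard library are available. Lean on these libraries where they do the work, as an engineer would, in place of code of your own. Each camera call takes 0.05 s, during which the arm holds its last target.

## Working session

There is one attempt and no reset: what is moved stays moved. The work goes in short steps, Python scripts to look and compute and a tool call to move; the robot and the scene stay as the last step left them, time stands still between calls to the robot, and variables do not carry over. Pictures are saved under pics/ and viewed, and the job is handed in when it is done.

Besides the shell and the picture viewer there is one more tool, called after "Emit:" as a command line: name --argument value ..., lists and objects as JSON in quotes. carry_out: Moves the arm, as the interface text tells. Its arguments: {"type":"object","properties":{"series":{"type":"array","items":{"type":"number"}},"newtons":{"type":"number"}},"required":["series"]}

```bash
ls; mkdir -p pics
python3 - <<'E'
from plant import bot
import cv2,numpy as np
print(bot.state())
for n in ["scene","top","wrist"]:
    c=bot.read_camera(n); cv2.imwrite(f"pics/{n}0.png",c["frame"][:,:,::-1]); np.savez(f"{n}0.npz",**c)
    print(n,c["vertical_fov"],c["cx"],c["cy"],c.get("world_from_camera",c.get("mount")))
E
```

```text
pics
{'time_s': 0.0, 'joints': array([ 7.94462222e+01,  2.20892272e+01,  3.78888403e-01, -2.88795034e-02,
       -6.84097469e+01, -1.48157488e+01]), 'qd': array([-0.08705231, -0.02980582,  0.05208845, -0.07109719, -0.07239333,
        0.04237456]), 'tau': array([-1.63835703e-04, -3.90659201e+01,  1.87404782e+01,  4.21983227e+00,
        1.11143242e-02, -1.75930772e-04]), 'ee_pos': array([0.26748476, 0.56410944, 0.18337004]), 'eef_rot': array([-1.79995231e+02, -1.22956554e-01, -1.15380187e+02]), 'wrist_force': array([ 0.27160038, -0.50716775,  0.90090605]), 'torque': array([ 0.05472846,  0.00929802, -0.01359621]), 'gripper_width': 0.08711871710485125}
scene 52.2530218392735 276.56135635864246 211.1637443538502 [[-0.85528801  0.43833501 -0.2763057   0.8509629 ]
 [ 0.51814045  0.7198235  -0.46193571  0.53682539]
 [-0.00359126 -0.53825323 -0.84277551  1.14607819]
 [ 0.          0.          0.          1.        ]]
top 46.99604546296528 274.5829184376127 217.18324957731033 [[-0.01130247 -0.99228396  0.12346981  0.36597601]
 [-0.99984928  0.01284231  0.01168261 -0.0418397 ]
 [-0.01317811 -0.12331916 -0.99227956  1.34211369]
 [ 0.          0.          0.          1.        ]]
wrist 68.57318561847154 280.1351284591307 209.31819047287823 [[ 9.99999117e-01 -1.14443541e-03 -6.75844439e-04  3.12827604e-04]
 [ 1.27810431e-03  9.67525912e-01  2.52768623e-01 -6.92300070e-02]
 [ 3.64619645e-04 -2.52769264e-01  9.67526520e-01 -1.99484141e-01]
 [ 0.00000000e+00  0.00000000e+00  0.00000000e+00  1.00000000e+00]]
```

View pics/top0.png

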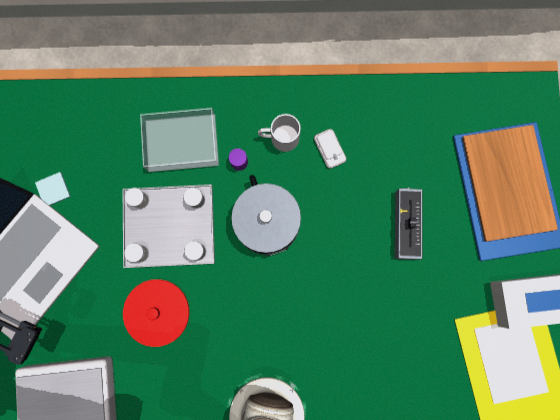

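View pics/scene0.png

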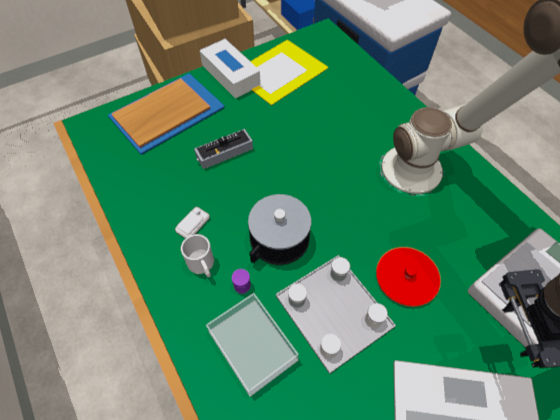

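View pics/wrist0.png

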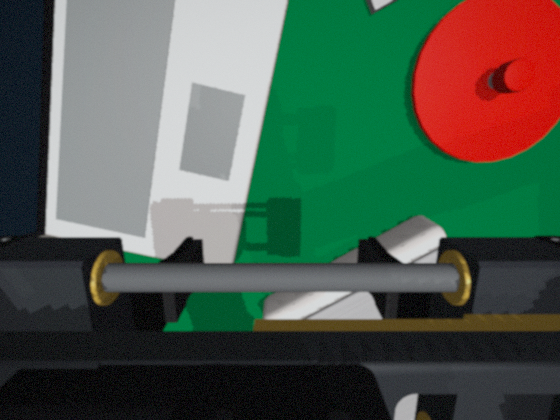

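The top view shows four white-capped pots on the tray at about (134,198), (193,197), (134,252) and (193,250). The lid knob is at (265,216), the control box at (410,224) with the brass pointer near (403,211), and the red and purple look-alikes at (153,313) and (237,158). Next I measure them.

```bash
cat > h.py <<'E'
import numpy as np,cv2
from scipy.spatial.transform import Rotation as R
def load(n): return dict(np.load(n))
def K(c):
    return 210/np.tan(np.radians(float(c["vertical_fov"]))/2)
def pose(s):
    T=np.eye(4);T[:3,:3]=R.from_euler('xyz',s["eef_rot"],degrees=True).as_matrix();T[:3,3]=s["ee_pos"];return T
def W(c,s=None):
    return c["world_from_camera"] if "world_from_camera" in c else pose(s)@c["mount"]
def ray(c,u,v,z,s=None):
    T=W(c,s);f=K(c);d=T[:3,:3]@np.array([(u-c["cx"])/f,(v-c["cy"])/f,1]);o=T[:3,3]
    return (o+d*(z-o[2])/d[2]).round(4)
def dep(c,s=None):
    T=W(c,s);f=K(c);z=c["z_map"].astype(float);v,u=np.mgrid[:420,:560]
    P=np.stack([(u-c["cx"])/f*z,(v-c["cy"])/f*z,z],-1)@T[:3,:3].T+T[:3,3];P[z==0]=np.nan;return P
def proj(c,p,s=None):
    T=np.linalg.inv(W(c,s));q=T[:3,:3]@p+T[:3,3];f=K(c);return q[:2]/q[2]*f+[c["cx"],c["cy"]]
def move(s,p,yaw=None):
    """units to reach tcp p (tool down, yaw)"""
    T=pose(s);d=T[:3,:3].T@(np.array(p)-T[:3,3])/0.03
    r=np.zeros(3)
    if yaw is not None:
        G=R.from_euler('xyz',[180,0,yaw],degrees=True)
        r=np.degrees((R.from_matrix(T[:3,:3]).inv()*G).as_rotvec())/6
    return d.round(3),r.round(3)
E
python3 - <<'E'
from h import *
c=load("top0.npz");P=dep(c);f=c["frame"]
hsv=cv2.cvtColor(f,cv2.COLOR_RGB2HSV)
for n,(u,v) in dict(p1=(134,198),p2=(193,197),p3=(134,252),p4=(193,250),knob=(265,216),desk=(340,260)).items(): print(n,P[v,u].round(4))
# white caps: z 0.055..0.08 on tray
m=((P[...,2]>0.055)&(P[...,2]<0.08)&(hsv[...,1]<60)).astype(np.uint8)
m[:,215:]=0
n,l,st,ce=cv2.connectedComponentsWithStats(m)
for i in range(1,n):
    if st[i,4]>60: print(st[i],ce[i],ray(c,*ce[i],0.066))
def blob(mask,name):
    n,l,st,ce=cv2.connectedComponentsWithStats(mask.astype(np.uint8))
    for i in range(1,n):
        if st[i,4]>25: print(name,st[i],np.nanmedian(P[l==i],0).round(4),ce[i].round(1))
blob((P[...,2]>0.085)&(P[...,2]<0.11),'lid/mug'); blob((P[...,2]>0.115)&(P[...,2]<.2),'knob')
cr=f[180:270,385:435];cv2.imwrite("pics/ctrl.png",cv2.resize(cr,None,fx=6,fy=6,interpolation=cv2.INTER_CUBIC)[:,:,::-1])
# corners of control box
m=(P[...,2]>0.035)&(P[...,2]<0.06);m[:,:380]=0;m[:,440:]=0;m[:170]=0;m[280:]=0
cn=max(cv2.findContours(m.astype(np.uint8),0,2)[0],key=cv2.contourArea);r=cv2.minAreaRect(cn);print(r);b=cv2.boxPoints(r)
for q in b: print(q,ray(c,*q,0.045))
print(ray(c,340,260,0),ray(c,395,180,0))
E
```

```text
p1 [0.5813 0.3498 0.0675]
p2 [0.5824 0.1916 0.0648]
p3 [0.4366 0.3465 0.0666]
p4 [0.4399 0.1895 0.069 ]
knob [ 0.519  -0.0036  0.1392]
desk [ 0.4114 -0.2056  0.    ]
[211 109   4  50  73] [212.75342466 132.16438356] [0.7605 0.1391 0.066 ]
[141 122  74  46 172] [168.5872093 158.0872093] [0.69   0.2588 0.066 ]
[125 188  20  19 282] [134.30851064 197.12056738] [0.584  0.3495 0.066 ]
[184 188  19  19 277] [192.71480144 196.92779783] [0.5824 0.1922 0.066 ]
[184 242  20  19 284] [193.44366197 250.71478873] [0.4382 0.1889 0.066 ]
[125 244  19  18 281] [133.83985765 252.54092527] [0.4352 0.347  0.066 ]
[  15  360   95   60 4944] [ 62.7243123  392.13794498] [0.0801 0.5211 0.066 ]
lid/mug [271 114  29  30 160] [ 0.7618 -0.0555  0.0907] [284.8 128.3]
lid/mug [  0 182  17  24 161] [0.5981 0.6779 0.0967] [  6.4 191.7]
lid/mug [ 231  184   70   69 3568] [ 0.5171 -0.0046  0.1047] [265.6 218.1]
knob [  0 178   8  14  58] [0.6147 0.674  0.1227] [  2.1 183.7]
knob [259 210  13  13 131] [ 0.5184 -0.0038  0.1406] [265.3 216.2]
knob [243 393  51  27 600] [ 0.0818 -0.008   0.1841] [268.  403.5]
((409.0, 224.0), (70.0, 24.0), 90.0)
[397. 189.] [ 0.6002 -0.36    0.045 ]
[421. 189.] [ 0.5993 -0.425   0.045 ]
[421. 259.] [ 0.4099 -0.4158  0.045 ]
[397. 259.] [ 0.4107 -0.352   0.045 ]
[ 0.4114 -0.2056  0.    ] [ 0.6342 -0.3666  0.    ]
```

View pics/ctrl.png

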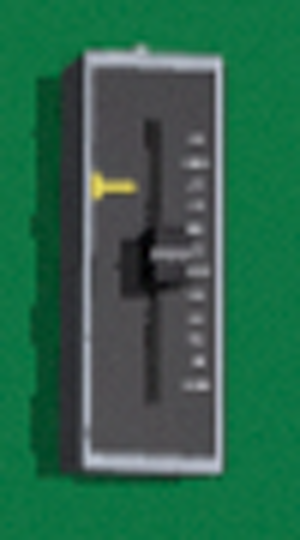

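Run:
```python
from h import *
from plant import bot
s=bot.state()
print(move(s,(0.44,0.10,0.28),-195))
```

```text
(array([ 11.524, -11.826,  -3.192]), array([-1.200e-02, -1.200e-02,  1.327e+01]))
```

Emit:
carry_out --series '[0,0,-1.6,0,0,0,0,11.5,-11.8,-3.2,0,0,13.2,0,11.5,-11.8,-3.2,0,0,13.2,0,11.5,-11.8,-3.2,0,0,13.2,0,11.5,-11.8,-3.2,0,0,13.2,0,11.5,-11.8,-3.2,0,0,13.2,0,11.5,-11.8,-3.2,0,0,13.2,0,11.5,-11.8,-3.2,0,0,13.2,0,11.5,-11.8,-3.2,0,0,13.2,0,11.5,-11.8,-3.2,0,0,13.2,0,11.5,-11.8,-3.2,0,0,13.2,0,11.5,-11.8,-3.2,0,0,13.2,0]'

```text
time_s: 1.35
ee_pos: [0.4408, 0.0971, 0.281]
eef_rot: [-180.0, 0.1, 165.0]
wrist_force: [-0.7, -0.1, -0.1]
gripper_width: 0.0869
```

Run:
```python
from h import *
from plant import bot
s=bot.state()
print(s["ee_pos"],s["eef_rot"],s["joints"],move(s,(0.48,-0.388,0.20),87.6))
```

```text
[0.44075364 0.09711105 0.28099019] [-1.79989755e+02  5.10656360e-02  1.64991199e+02] [ 3.31984439e+01  1.21807361e+00 -1.24885277e+01  4.62212121e-02
 -7.62670089e+01 -4.82182122e+01] (array([ -5.449, -15.279,   2.707]), array([4.0000e-03, 8.0000e-03, 1.2899e+01]))
```

Emit:
carry_out --series '[-5.45,-15.28,2.7,0,0,12.9,0,-5.45,-15.28,2.7,0,0,12.9,0,-5.45,-15.28,2.7,0,0,12.9,0,-5.45,-15.28,2.7,0,0,12.9,0,-5.45,-15.28,2.7,0,0,12.9,0,-5.45,-15.28,2.7,0,0,12.9,0,-5.45,-15.28,2.7,0,0,12.9,0,-5.45,-15.28,2.7,0,0,12.9,0,-5.45,-15.28,2.7,0,0,12.9,0,-5.45,-15.28,2.7,0,0,12.9,0,-5.45,-15.28,2.7,0,0,12.9,0,-5.45,-15.28,2.7,0,0,12.9,0]'

```text
time_s: 2.55
ee_pos: [0.4824, -0.3837, 0.198]
eef_rot: [-179.9, -0.1, 88.0]
wrist_force: [1.2, 0.0, -1.2]
gripper_width: 0.087
```

Run:
```python
from h import *
from plant import bot
import pickle
s=bot.state()
print(s["ee_pos"],s["eef_rot"])
c=bot.read_camera("wrist");pickle.dump((s,c),open("w1.pkl","wb"))
cv2.imwrite("pics/w1.png",c["frame"][:,:,::-1])
```

```text
[ 0.48236975 -0.38366936  0.19799145] [-1.79872996e+02 -7.38986106e-02  8.79533983e+01]
```

View pics/w1.png

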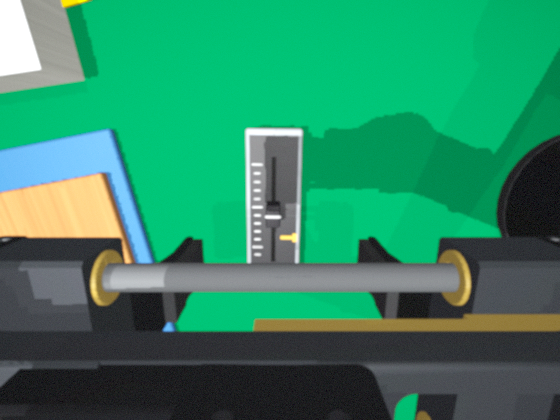

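The wrist view shows the whole near part of the control box. The fader's white line is at about (273,216) and the pointer at about (290,238), with the far direction toward the bottom of the image. I'll measure them precisely.

Run:
```python
from h import *
import pickle
s,c=pickle.load(open("w1.pkl","rb"));f=c["frame"];P=dep(c,s)
cv2.imwrite("pics/w1c.png",cv2.resize(f[120:270,230:320],None,fx=4,fy=4,interpolation=cv2.INTER_CUBIC)[:,:,::-1])
h=cv2.cvtColor(f,cv2.COLOR_RGB2HSV)
m=(h[...,0]>18)&(h[...,0]<35)&(h[...,1]>120);m[:200]=0;m[255:]=0;m[:,:270]=0;m[:,310:]=0
v,u=np.nonzero(m);print(u.min(),u.max(),v.min(),v.max());
for uu in range(u.min(),u.max()+1): print(uu,v[u==uu].mean(),end=' ')
print()
w=(h[...,2]>150)&(h[...,1]<60);sub=w[205:230,262:285];v2,u2=np.nonzero(sub);print(u2+262,v2+205)
print("depth cap",P[213:219,270:277,2].round(3))
vb=np.nonzero((P[...,2]>.035)&(P[...,2]<.06)&(np.arange(560)>240)&(np.arange(560)<310))
for r in range(130,262,10):
    x=vb[1][vb[0]==r]; 
    if len(x): print(r,x.min(),x.max(),ray(c,x.min()-.5,r,.045,s),ray(c,x.max()+.5,r,.045,s))
print(ray(c,273,vb[0].min(),.045,s))
```

```text
280 294 233 241
280 236.5 281 237.0 282 237.0 283 237.0 284 236.5 285 237.0 286 237.0 287 237.0 288 236.33333333333334 289 236.5 290 237.0 291 236.75 292 236.83333333333334 293 236.5 294 233.5 
[262 262 263 262 263 262 263 264 265 266 267 268 269 270 271 272 273 274
 275 276 277 278 279 264 265 266 267 268 269 270 271 272 273 274 275 276
 277 278 279 280 264 265 266 267 268 269 270 271 272 273 274 275 276 277
 278 279 280 264 265 266 267 268 269 270 271 272 273 274 275 276 277 278
 279 280 274] [205 206 206 207 207 208 208 215 215 215 215 215 215 215 215 215 215 215
 215 215 215 215 215 216 216 216 216 216 216 216 216 216 216 216 216 216
 216 216 216 216 217 217 217 217 217 217 217 217 217 217 217 217 217 217
 217 217 217 218 218 218 218 218 218 218 218 218 218 218 218 218 218 218
 218 218 219]
depth cap [[0.073 0.071 0.07  0.072 0.073 0.072 0.072]
 [0.073 0.073 0.074 0.072 0.073 0.071 0.072]
 [0.072 0.072 0.073 0.074 0.073 0.072 0.072]
 [0.073 0.073 0.072 0.073 0.073 0.073 0.075]
 [0.073 0.075 0.074 0.073 0.073 0.073 0.074]
 [0.073 0.072 0.072 0.074 0.072 0.072 0.073]]
130 246 301 [
[... 205 characters left out ...]
19  0.045 ] [ 0.4487 -0.3584  0.045 ]
170 246 301 [ 0.4577 -0.4227  0.045 ] [ 0.4601 -0.3586  0.045 ]
180 247 300 [ 0.4693 -0.4223  0.045 ] [ 0.4716 -0.36    0.045 ]
190 247 300 [ 0.481 -0.423  0.045] [ 0.4833 -0.3602  0.045 ]
200 247 300 [ 0.4929 -0.4238  0.045 ] [ 0.4953 -0.3605  0.045 ]
210 247 300 [ 0.505  -0.4246  0.045 ] [ 0.5074 -0.3607  0.045 ]
220 247 299 [ 0.5174 -0.4254  0.045 ] [ 0.5197 -0.3622  0.045 ]
230 247 299 [ 0.5299 -0.4262  0.045 ] [ 0.5323 -0.3624  0.045 ]
240 247 299 [ 0.5426 -0.427   0.045 ] [ 0.5451 -0.3627  0.045 ]
250 248 298 [ 0.5557 -0.4266  0.045 ] [ 0.558  -0.3642  0.045 ]
260 248 298 [ 0.5689 -0.4275  0.045 ] [ 0.5712 -0.3645  0.045 ]
[ 0.4124 -0.3892  0.045 ]
```

View pics/w1c.png

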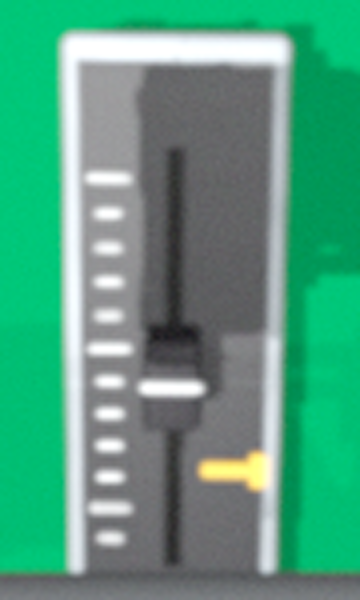

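Run:
```python
from h import *
import pickle
from plant import bot
s,c=pickle.load(open("w1.pkl","rb"))
L=ray(c,272,216.5,.073,s);a=ray(c,264,216.5,.073,s);b=ray(c,280,216.5,.073,s);p=ray(c,286,236.9,.0455,s);print(L,a,b,p)
t=load("top0.npz");print(proj(t,np.r_[L[:2],.073]),proj(t,np.r_[p[:2],.0455]))
yaw=np.radians(-2.5);ax=np.array([np.cos(yaw),np.sin(yaw)])
print("delta along",(p-L)[:2]@ax,(p-L)[:2]@[-ax[1],ax[0]])
s=bot.state();print(s["ee_pos"],move(s,(L[0],L[1],.12),87.5))
```

```text
[ 0.5062 -0.3938  0.073 ] [ 0.5059 -0.4025  0.073 ] [ 0.5065 -0.385   0.073 ] [ 0.5403 -0.379   0.0455]
[413.90382096 222.0584925 ] [405.03160005 210.73481311]
delta along 0.0334219774229344 0.016273334788569432
[ 0.48266391 -0.38293014  0.19883522] (array([-0.337,  0.799,  2.627]), array([-0.01 , -0.007,  0.09 ]))
```

Emit:
carry_out --series '[-0.34,0.8,2.6,0,0,0.1,120,-0.34,0.8,2.6,0,0,0.1,120,-0.34,0.8,3.5,0,0,0.1,120,-0.34,0.8,4.2,0,0,0.1,120,-0.34,0.8,4.6,0,0,0.1,120,-0.34,0.8,4.9,0,0,0.1,120,-0.34,0.8,4.9,0,0,0.1,120,-0.34,0.8,4.9,0,0,0.1,120]' --newtons 10

```text
time_s: 3.4
ee_pos: [0.5072, -0.3946, 0.0537]
eef_rot: [179.9, 0.1, 87.5]
wrist_force: [0.6, -1.1, -0.2]
gripper_width: 0.0465
```

Emit:
carry_out --series '[0,0,0,0,0,0,255,0,0,0,0,0,0,255,0,0,0,0,0,0,255,0,0,0,0,0,0,255,0,0,0,0,0,0,255,0,0,0,0,0,0,255,0,0,0,0,0,0,255,0,0,0,0,0,0,255]' --newtons 10

```text
time_s: 4.2
ee_pos: [0.5063, -0.3945, 0.0524]
eef_rot: [-180.0, -0.0, 87.4]
wrist_force: [-0.2, 0.8, 0.3]
gripper_width: 0.001
```

```bash
cat > snap.py <<'E'
import sys,pickle
from h import *
from plant import bot
tag=sys.argv[1]
for n in sys.argv[2:]:
    s=bot.state();c=bot.read_camera(n);pickle.dump((s,c),open(f"{tag}_{n}.pkl","wb"))
    cv2.imwrite(f"pics/{tag}_{n}.png",c["frame"][:,:,::-1])
print(s["time_s"],s["ee_pos"].round(4),s["eef_rot"].round(2),s["gripper_width"].round(4))
E
python3 snap.py a wrist top scene; python3 -c "
import cv2
a=cv2.imread('pics/a_top.png')[160:290,350:470];b=cv2.imread('pics/a_scene.png')[90:190,170:290]
cv2.imwrite('pics/ac.png',cv2.hconcat([cv2.resize(a,(400,433)),cv2.resize(b,(390,433))]))"
```

```text
Traceback (most recent call last):
  File "snap.py", line 8, in <module>
    print(s["time_s"],s["ee_pos"].round(4),s["eef_rot"].round(2),s["gripper_width"].round(4))
                                                                 ^^^^^^^^^^^^^^^^^^^^^^^^
AttributeError: 'float' object has no attribute 'round'
```

View pics/a_wrist.png

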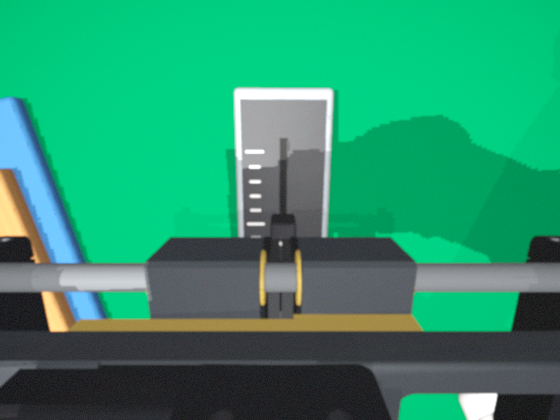

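View pics/ac.png

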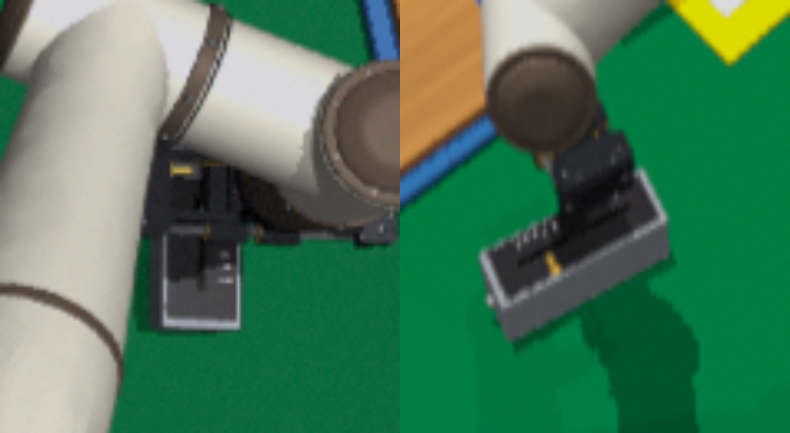

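```bash
sed -i 's/s\["gripper_width"\].round(4)/round(float(s["gripper_width"]),4)/' snap.py; python3 -c "
import cv2
a=cv2.imread('pics/a_wrist.png')[80:330,200:360]
cv2.imwrite('pics/ad.png',cv2.resize(a,None,fx=2.4,fy=2.4,interpolation=2))"
```

```text
(no output)
```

View pics/ad.png

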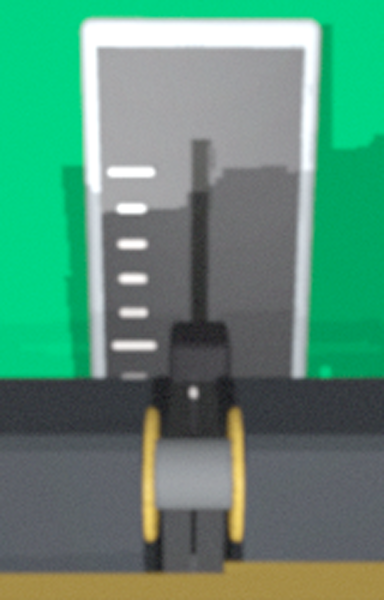

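Emit:
carry_out --series '[0,-0.3,0,0,0,0,255,0,-0.6,0,0,0,0,255,0,-0.6,0,0,0,0,255,0,-0.6,0,0,0,0,255]'

```text
time_s: 4.75
ee_pos: [0.488, -0.3938, 0.0527]
eef_rot: [180.0, 0.0, 87.4]
wrist_force: [1.3, -0.9, -0.7]
gripper_width: 0.0008
```

```bash
python3 snap.py b wrist; python3 -c "
import cv2
a=cv2.imread('pics/b_wrist.png')[80:330,200:360]
cv2.imwrite('pics/bd.png',cv2.resize(a,None,fx=2.4,fy=2.4,interpolation=2))"
```

```text
4.75 [ 0.488  -0.3938  0.0527] [1.7999e+02 1.0000e-02 8.7410e+01] 0.0008
```

View pics/bd.png

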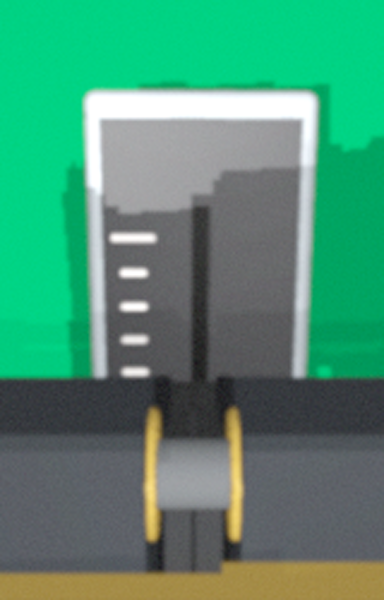

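```bash
python3 snap.py c scene
python3 - <<'E'
from h import *
import pickle
s,c=pickle.load(open("c_scene.pkl","rb"));P=dep(c)
cv2.imwrite('pics/cc.png',cv2.resize(c["frame"][100:190,180:280],None,fx=7,fy=6.6,interpolation=2)[:,:,::-1])
for p in ([.506,-.394,.073],[.488,-.394,.0527],[.488,-.394,.1]): print(p,proj(c,np.array(p)))
for v in range(128,152,2): print(v,[tuple(P[v,u].round(3)) for u in range(222,236,3)])
E
```

```text
4.8 [ 0.4884 -0.3938  0.0527] [1.7997e+02 2.0000e-02 8.7420e+01] 0.0005
[0.506, -0.394, 0.073] [221.63524454 138.19380172]
[0.488, -0.394, 0.0527] [227.03269823 140.19927343]
[0.488, -0.394, 0.1] [225.58278305 130.47492302]
128 [(np.float64(0.527), np.float64(-0.319), np.float64(0.201)), (np.float64(0.519), np.float64(-0.316), np.float64(0.199)), (np.float64(0.513), np.float64(-0.307), np.float64(0.203)), (np.float64(0.506), np.float64(-0.302), np.float64(0.204)), (np.float64(0.497), np.float64(-0.3), np.float64(0.201))]
130 [(np.float64(0.522), np.float64(-0.337), np.float64(0.173)), (np.float64(0.524), np.float64(-0.305), np.float64(0.202)), (np.float64(0.517), np.float64(-0.3), np.float64(0.203)), (np.float64(0.507), np.float64(-0.301), np.float64(0.197)), (np.float64(0.498), np.float64(-0.299), np.float64(0.193))]
132 [(np.float64(0.466), np.float64(-0.487), np.float64(-0.005)), (np.float64(0.526), np.float64(-0.303), np.float64(0.197)), (np.float64(0.518), np.float64(-0.299), np.float64(0.196)), (np.float64(0.507), np.float64(-0.302), np.float64(0.187)), (np.float64(0.495), np.f
[... 2060 characters left out ...]
at64(-0.372), np.float64(0.043)), (np.float64(0.477), np.float64(-0.365), np.float64(0.045))]
148 [(np.float64(0.516), np.float64(-0.379), np.float64(0.045)), (np.float64(0.508), np.float64(-0.371), np.float64(0.047)), (np.float64(0.499), np.float64(-0.368), np.float64(0.045)), (np.float64(0.49), np.float64(-0.362), np.float64(0.045)), (np.float64(0.481), np.float64(-0.359), np.float64(0.042))]
150 [(np.float64(0.522), np.float64(-0.367), np.float64(0.05)), (np.float64(0.512), np.float64(-0.364), np.float64(0.047)), (np.float64(0.502), np.float64(-0.362), np.float64(0.043)), (np.float64(0.492), np.float64(-0.36), np.float64(0.039)), (np.float64(0.483), np.float64(-0.357), np.float64(0.036))]
```

View pics/cc.png

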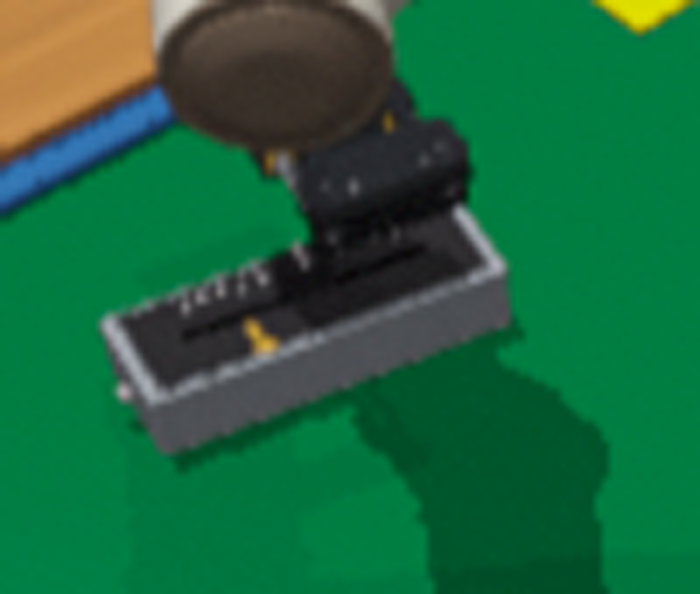

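Run:
```python
from h import *
import pickle
s,c=pickle.load(open("b_wrist.pkl","rb"));P=dep(c,s);T=np.linalg.inv(pose(s))
print("box z",np.nanmedian(P[160:230,290:310,2]))
for q in ([0,0,0],[0,0,-.019],[0,0,-.05],[0,-.01,0]): print(q,proj(c,pose(s)[:3,:3]@np.array(q)+pose(s)[:3,3],s))
for u in (283,268,296):
  for v in range(225,330,6):
    p=P[v,u]; print(u,v,(T[:3,:3]@p+T[:3,3]).round(3),p.round(3))
```

```text
box z 0.04477047263495604
[0, 0, 0] [280.78164403 232.72100687]
[0, 0, -0.019] [280.84477343 242.70708565]
[0, 0, -0.05] [280.97849725 263.86009013]
[0, -0.01, 0] [280.77063666 218.68132735]
283 225 [ 0.002 -0.003  0.009] [ 0.485 -0.392  0.044]
283 231 [0.002 0.001 0.007] [ 0.489 -0.392  0.046]
283 237 [0.002 0.006 0.007] [ 0.494 -0.393  0.045]
283 243 [ 0.001 -0.009 -0.044] [ 0.479 -0.392  0.097]
283 249 [ 0.001 -0.009 -0.053] [ 0.479 -0.392  0.105]
283 255 [ 0.001 -0.01  -0.061] [ 0.479 -0.392  0.113]
283 261 [ 0.001 -0.009 -0.067] [ 0.479 -0.392  0.12 ]
283 267 [ 0.    -0.033 -0.123] [ 0.455 -0.392  0.176]
283 273 [ 0.    -0.031 -0.124] [ 0.457 -0.392  0.176]
283 279 [ 0.    -0.03  -0.124] [ 0.458 -0.392  0.177]
283 285 [ 0.    -0.028 -0.124] [ 0.46  -0.392  0.177]
283 291 [ 0.    -0.026 -0.124] [ 0.462 -0.392  0.177]
283 297 [ 0.001 -0.002 -0.087] [ 0.486 -0.393  0.14 ]
283 303 [ 0.001  0.    -0.087] [ 0.488 -0.393  0.14 ]
283 309 [ 0.001  0.004 -0.086] [ 0.492 -0.393  0.139]
283 315 [ 0.001  0.006 -0.087] [ 0.494 -0.393  0.14 ]
283 321 [ 0.    -0.023 -0.133] [ 0.465 -0.392  0.18
[... 1297 characters left out ...]
96 255 [ 0.004 -0.036 -0.122] [ 0.452 -0.388  0.175]
296 261 [ 0.004 -0.035 -0.123] [ 0.454 -0.388  0.176]
296 267 [ 0.004 -0.034 -0.125] [ 0.455 -0.389  0.178]
296 273 [ 0.004 -0.033 -0.126] [ 0.456 -0.389  0.179]
296 279 [ 0.004 -0.03  -0.125] [ 0.458 -0.389  0.177]
296 285 [ 0.004 -0.029 -0.127] [ 0.459 -0.389  0.179]
296 291 [ 0.004 -0.027 -0.126] [ 0.461 -0.389  0.179]
296 297 [ 0.004 -0.026 -0.127] [ 0.462 -0.389  0.18 ]
296 303 [ 0.004 -0.024 -0.126] [ 0.464 -0.389  0.179]
296 309 [ 0.005 -0.013 -0.113] [ 0.475 -0.389  0.165]
296 315 [ 0.004 -0.024 -0.132] [ 0.464 -0.389  0.185]
296 321 [ 0.003 -0.024 -0.134] [ 0.464 -0.389  0.187]
296 327 [ 0.003 -0.023 -0.136] [ 0.465 -0.389  0.189]
```

```bash
python3 - <<'E'
from h import *
import pickle
for n in ("w1.pkl","b_wrist.pkl"):
    s,c=pickle.load(open(n,"rb"));P=dep(c,s);T=np.linalg.inv(pose(s));Q=P@T[:3,:3].T+T[:3,3]
    m=(Q[...,2]<-.005)&(abs(Q[...,1])<.03)&(Q[...,2]>-.085)&(abs(Q[...,0])<.07)
    v,u=np.nonzero(m);q=Q[m]
    for lo in np.arange(-.085,-.005,.006):
        k=(q[:,2]>=lo)&(q[:,2]<lo+.006)
        if k.any(): print(n,lo.round(3),k.sum(),'x',q[k,0].min().round(3),q[k,0].max().round(3),'y',q[k,1].min().round(3),q[k,1].max().round(3),'v',v[k].min(),v[k].max())
E
python3 -c "
import cv2
a=cv2.imread('pics/w1.png')[220:340,90:480]
cv2.imwrite('pics/w1d.png',cv2.resize(a,None,fx=2,fy=2,interpolation=2))"
```

```text
w1.pkl -0.085 249 x -0.049 0.045 y -0.003 0.012 v 292 323
w1.pkl -0.079 162 x -0.044 0.044 y -0.0 0.011 v 292 311
w1.pkl -0.073 214 x -0.055 0.055 y -0.012 0.01 v 258 305
w1.pkl -0.067 313 x -0.054 0.053 y -0.011 0.01 v 253 297
w1.pkl -0.061 265 x -0.053 0.052 y -0.012 -0.003 v 248 262
w1.pkl -0.055 252 x -0.053 0.052 y -0.011 -0.001 v 244 262
w1.pkl -0.049 269 x -0.053 0.052 y -0.012 0.001 v 240 262
w1.pkl -0.043 251 x -0.052 0.052 y -0.011 0.004 v 237 262
w1.pkl -0.037 8 x -0.049 0.048 y -0.009 0.005 v 239 262
b_wrist.pkl -0.073 41 x -0.006 0.006 y -0.011 -0.009 v 259 262
b_wrist.pkl -0.067 162 x -0.007 0.006 y -0.011 -0.006 v 253 262
b_wrist.pkl -0.061 157 x -0.008 0.007 y -0.011 -0.006 v 248 262
b_wrist.pkl -0.055 133 x -0.008 0.008 y -0.011 -0.009 v 244 251
b_wrist.pkl -0.049 134 x -0.009 0.008 y -0.011 -0.009 v 240 247
b_wrist.pkl -0.043 117 x -0.009 0.008 y -0.011 -0.009 v 237 243
b_wrist.pkl -0.037 3 x -0.005 0.004 y -0.009 -0.009 v 239 239
```

View pics/w1d.png

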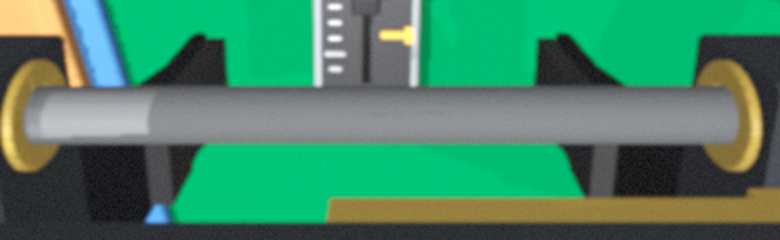

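The fingertips actually end about 37 mm short of the reported TCP, so the gripper closed above the cap. I'll go back, open and go about 35 mm lower, checking the force.

Emit:
carry_out --series '[0,0.6,0,0,0,0,120,0,0.6,0,0,0,0,120,0,0.6,0,0,0,0,120,0,0.6,0,0,0,0,120,0,0.6,0.4,0,0,0,120,0,0.6,0.7,0,0,0,120,0,0.6,0.9,0,0,0,120,0,0.6,1.0,0,0,0,120,0,0.6,1.1,0,0,0,120,0,0.6,1.1,0,0,0,120]'

```text
time_s: 5.85
ee_pos: [0.5061, -0.3944, 0.019]
eef_rot: [-180.0, -0.0, 87.4]
wrist_force: [0.4, 0.0, 0.3]
gripper_width: 0.0462
```

Emit:
carry_out --series '[0,0,0,0,0,0,255,0,0,0,0,0,0,255,0,0,0,0,0,0,255,0,0,0,0,0,0,255,0,0,0,0,0,0,255,0,0,0,0,0,0,255,0,0,0,0,0,0,255]'

```text
time_s: 6.55
ee_pos: [0.5064, -0.393, 0.0197]
eef_rot: [-180.0, -0.1, 87.4]
wrist_force: [-0.3, 5.3, 2.2]
gripper_width: 0.0155
```

Emit:
carry_out --series '[0.02,-0.3,0,0,0,0,255,0.02,-0.7,0,0,0,0,255,0.02,-1.1,0,0,0,0,255,0.02,-1.4,0,0,0,0,255,0.02,-1.6,0,0,0,0,255,0.02,-1.7,0,0,0,0,255,0.02,-1.7,0,0,0,0,255,0.02,-1.7,0,0,0,0,255]'

```text
time_s: 7.35
ee_pos: [0.4539, -0.3904, 0.0196]
eef_rot: [-179.9, -0.1, 87.4]
wrist_force: [0.1, 5.5, 3.1]
gripper_width: 0.0162
```

Emit:
carry_out --series '[0,-0.05,0,0,0,0,255,0,-0.1,0,0,0,0,255,0,-0.1,0,0,0,0,255,0,-0.1,0,0,0,0,255]'

```text
time_s: 7.75
ee_pos: [0.4525, -0.3904, 0.0196]
eef_rot: [179.9, -0.1, 87.4]
wrist_force: [3.0, 6.1, 1.5]
gripper_width: 0.0162
```

Emit:
carry_out --series '[0,-0.05,0,0,0,0,255,0,-0.1,0,0,0,0,255,0,-0.1,0,0,0,0,255,0,-0.1,0,0,0,0,255]'

```text
time_s: 8.15
ee_pos: [0.4526, -0.3905, 0.0197]
eef_rot: [179.6, 0.0, 87.4]
wrist_force: [8.5, 6.5, -2.3]
gripper_width: 0.0161
```

Emit:
carry_out --series '[0,0,0,0,0,0,100,0,0,0,0,0,0,100,0,0,0,0,0,0,100,0,0,-1,0,0,0,60,0,0,-2.5,0,0,0,0,0,0,-4,0,0,0,0,0,0,-5.5,0,0,0,0,0,0,-6,0,0,0,0,0,0,-6,0,0,0,0]'

```text
time_s: 9.05
ee_pos: [0.4502, -0.3927, 0.203]
eef_rot: [179.7, 0.2, 87.4]
wrist_force: [-0.3, 0.1, -0.3]
gripper_width: 0.0801
```

```bash
python3 snap.py d wrist
python3 - <<'E'
from h import *
import pickle
from plant import bot
s,c=pickle.load(open("d_wrist.pkl","rb"))
h=cv2.cvtColor(c["frame"],cv2.COLOR_RGB2HSV)
P=dep(c,s);m=(P[...,2]>.062)&(P[...,2]<.08);m[:,:200]=0;m[:,340:]=0;m[235:]=0
v,u=np.nonzero(m);print("cap",P[m].min(0),P[m].max(0),np.median(P[m],0)) if m.any() else print("none")
s=bot.state();print(move(s,(0.50,-0.004,0.22),87.5),s["joints"])
E
```

```text
9.05 [ 0.4502 -0.3927  0.203 ] [179.66   0.2   87.4 ] 0.0801
cap [ 0.43920945 -0.39874608  0.06401479] [ 0.46411531 -0.38224826  0.07453957] [ 0.45086594 -0.39046345  0.07214877]
(array([12.985,  1.105, -0.663]), array([ 0.017,  0.005, -0.02 ])) [-2.55415628e+01  1.85509896e+01 -2.46982607e+00 -1.17136258e-02
 -6.88730689e+01 -6.70734971e+01]
```

View pics/d_wrist.png

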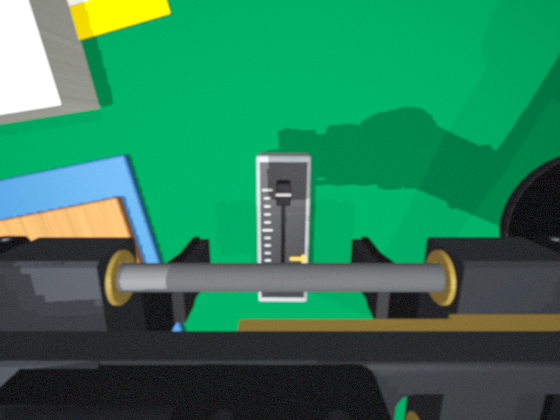

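The fader now sits at the bottom of its scale at (283,194), against the stop, and travelled 54 mm as predicted. Now the lid.

Emit:
carry_out --series '[13,1.1,-1.5,0,0,0,0,13,1.1,-1.5,0,0,0,0,13,1.1,-1.5,0,0,0,0,13,1.1,-1.5,0,0,0,0,13,1.1,-1.5,0,0,0,0,13,1.1,-1.5,0,0,0,0,13,1.1,-1.5,0,0,0,0,13,1.1,-1.5,0,0,0,0,13,1.1,-1.5,0,0,0,0,13,1.1,-1.5,0,0,0,0,13,1.1,-1.5,0,0,0,0,13,1.1,-1.5,0,0,0,0]'

```text
time_s: 10.3
ee_pos: [0.4993, -0.0045, 0.2436]
eef_rot: [-179.9, 0.0, 87.3]
wrist_force: [0.2, -0.7, 0.9]
gripper_width: 0.0869
```

```bash
python3 snap.py e wrist top
python3 - <<'E'
from h import *
import pickle
from plant import bot
s,c=pickle.load(open("e_wrist.pkl","rb"));P=dep(c,s)
m=(P[...,2]>.135)&(P[...,2]<.147);m[240:]=0
n,l,st,ce=cv2.connectedComponentsWithStats(m.astype(np.uint8))
for i in range(1,n):
    if st[i,4]>100: print(st[i],ce[i],np.median(P[l==i],0),ray(c,*ce[i],.141,s))
s=bot.state();print(s["ee_pos"],s["joints"])
E
```

```text
10.35 [ 0.4995 -0.0045  0.2438] [-1.7993e+02  3.0000e-02  8.7310e+01] 0.0866
[265 203  31  30 707] [280.39321075 217.99717115] [ 0.5189222  -0.00565487  0.14013873] [ 0.5187 -0.0057  0.141 ]
[ 0.4995765  -0.00439372  0.24401676] [ 1.81491697e+01  7.43690139e+00 -1.08233921e+01 -1.88608643e-03
 -7.17932125e+01 -1.10835953e+02]
```

View pics/e_wrist.png

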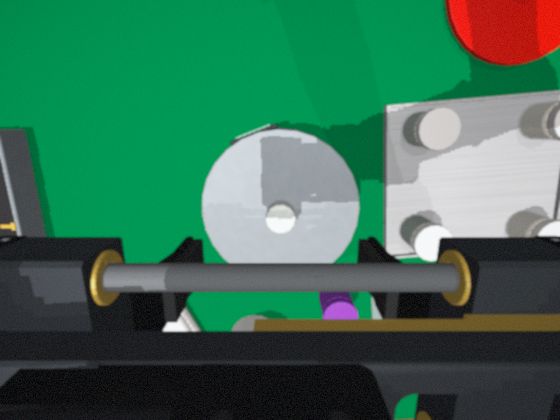

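Emit:
carry_out --series '[-0.02,0.64,1,0,0,0,60,-0.02,0.64,2.3,0,0,0,60,-0.02,0.64,3.5,0,0,0,60,-0.02,0.64,4.5,0,0,0,60,-0.02,0.64,5.1,0,0,0,60,-0.02,0.64,5.4,0,0,0,60,-0.02,0.64,5.6,0,0,0,60,-0.02,0.64,5.6,0,0,0,60,-0.02,0.64,5.6,0,0,0,60]' --newtons 30

```text
time_s: 11.3
ee_pos: [0.5199, -0.0047, 0.0774]
eef_rot: [179.9, -0.0, 87.4]
wrist_force: [-0.6, 0.5, -0.2]
gripper_width: 0.0665
```

Emit:
carry_out --series '[0,0,0,0,0,0,255,0,0,0,0,0,0,255,0,0,0,0,0,0,255,0,0,0,0,0,0,255,0,0,0,0,0,0,255,0,0,0,0,0,0,255,0,0,0,0,0,0,255]' --newtons 30

```text
time_s: 12.0
ee_pos: [0.519, -0.0048, 0.0765]
eef_rot: [-180.0, 0.0, 87.4]
wrist_force: [-0.3, -0.6, 1.5]
gripper_width: 0.0313
```

Emit:
carry_out --series '[0,0,-0.2,0,0,0,255,0,0,-0.5,0,0,0,255,0,0,-0.9,0,0,0,255,0,0,-1.5,0,0,0,255,0,0,-2.1,0,0,0,255,0,0,-2.8,0,0,0,255,0,0,-3.4,0,0,0,255,0,0,-3.8,0,0,0,255,0,0,-4,0,0,0,255,0,0,-4,0,0,0,255]' --newtons 40

```text
time_s: 13.0
ee_pos: [0.5193, -0.0045, 0.1972]
eef_rot: [179.9, -0.0, 87.4]
wrist_force: [0.4, -0.6, -4.1]
gripper_width: 0.031
```

```bash
python3 snap.py f scene top
python3 - <<'E'
from h import *
from plant import bot
s=bot.state();print(s["wrist_force"],s["torque"],move(s,(0.47,-0.22,0.16),87.4))
E
```

```text
13.05 [ 0.5187 -0.0046  0.1962] [-1.7996e+02 -2.0000e-02  8.7420e+01] 0.0308
[ 0.36279061  0.54241598 -3.45173792] [-0.00358497 -0.1063722  -0.00305494] (array([-7.242, -1.284,  1.19 ]), array([-0.017,  0.001,  0.003]))
```

View pics/f_scene.png

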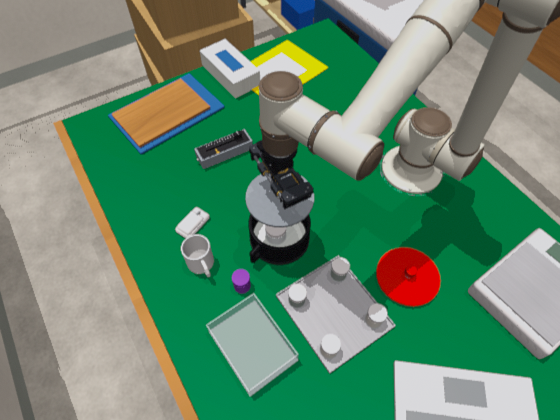

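The lid is held, clear of the chamber at (280,200), and the white blank shows inside at (275,237). I'll carry the lid to the free desk.

Emit:
carry_out --series '[-0.8,-0.1,0,0,0,0,255,-2,-0.3,0,0,0,0,255,-3.4,-0.6,0,0,0,0,255,-4.8,-0.9,0,0,0,0,255,-6.1,-1.1,0,0,0,0,255,-6.9,-1.25,0,0,0,0,255,-7.24,-1.28,0.2,0,0,0,255,-7.24,-1.28,0.7,0,0,0,255,-7.24,-1.28,1.5,0,0,0,255,-7.24,-1.28,2.5,0,0,0,255,-7.24,-1.28,3.5,0,0,0,255,-7.24,-1.28,4,0,0,0,255]'

```text
time_s: 14.3
ee_pos: [0.4684, -0.2188, 0.0726]
eef_rot: [-179.6, -0.1, 87.4]
wrist_force: [0.3, -0.4, -5.1]
gripper_width: 0.031
```

Emit:
carry_out --series '[0,0,0.7,0,0,0,255,0,0,1.3,0,0,0,255,0,0,1.8,0,0,0,255,0,0,2.2,0,0,0,255,0,0,2.5,0,0,0,255,0,0,2.6,0,0,0,255,0,0,2.6,0,0,0,255]'

```text
time_s: 15.0
ee_pos: [0.471, -0.2199, -0.0018]
eef_rot: [-180.0, 0.0, 87.4]
wrist_force: [0.3, 0.3, -4.0]
gripper_width: 0.0312
```

Emit:
carry_out --series '[0,0,0.07,0,0,0,255,0,0,0.14,0,0,0,255,0,0,0.2,0,0,0,255,0,0,0.22,0,0,0,255,0,0,0.22,0,0,0,255]'

```text
time_s: 15.5
ee_pos: [0.4709, -0.22, -0.0081]
eef_rot: [180.0, 0.0, 87.4]
wrist_force: [0.1, 0.0, -3.6]
gripper_width: 0.0309
```

Emit:
carry_out --series '[0,0,0.03,0,0,0,255,0,0,0.06,0,0,0,255,0,0,0.06,0,0,0,255,0,0,0.06,0,0,0,255]'

```text
time_s: 15.9
ee_pos: [0.4711, -0.22, -0.0085]
eef_rot: [180.0, 0.0, 87.5]
wrist_force: [-3.6, 1.9, 5.6]
gripper_width: 0.0305
```

Contact confirmed (+5.6 N). Release and lift.

Emit:
carry_out --series '[0,0,0,0,0,0,120,0,0,0,0,0,0,120,0,0,0,0,0,0,120,0,0,0,0,0,0,60,0,0,-0.7,0,0,0,40,0,0,-2,0,0,0,0,0,0,-3.5,0,0,0,0,0,0,-5,0,0,0,0,0,0,-6.5,0,0,0,0,0,0,-8,0,0,0,0,0,0,-8,0,0,0,0]'

```text
time_s: 17.0
ee_pos: [0.4748, -0.2214, 0.2374]
eef_rot: [179.2, 0.2, 87.5]
wrist_force: [0.3, -0.3, -0.8]
gripper_width: 0.0865
```

```bash
python3 snap.py g top
python3 - <<'E'
from h import *
from plant import bot
import pickle
s,c=pickle.load(open("g_top.pkl","rb"));P=dep(c)
s=bot.state();print(move(s,(0.50,-0.005,0.22),87.5))
E
```

```text
17.0 [ 0.4748 -0.2214  0.2374] [179.17   0.22  87.48] 0.0865
(array([7.212, 0.578, 0.45 ]), array([ 0.078,  0.011, -0.01 ]))
```

View pics/g_top.png

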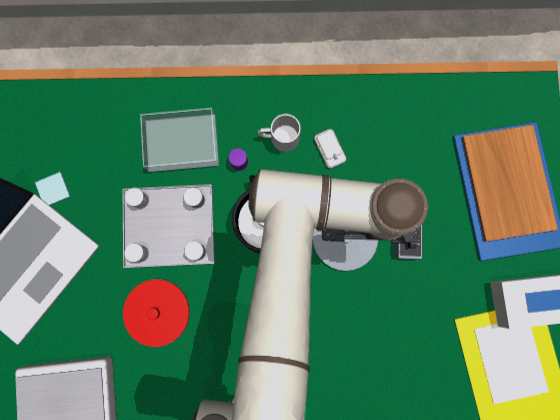

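The top view shows the lid lying flat at (345,242) on the desk, while the arm hides the chamber. I'll move over the chamber to look at the blank.

Emit:
carry_out --series '[7.2,0.45,0,0,0,0,0,7.2,0.45,0,0,0,0,0,7.2,0.45,0,0,0,0,0,7.2,0.45,0,0,0,0,0,7.2,0.45,0,0,0,0,0,7.2,0.45,0,0,0,0,0,7.2,0.45,0,0,0,0,0]'

```text
time_s: 17.75
ee_pos: [0.4934, -0.0048, 0.2288]
eef_rot: [-179.9, 0.0, 87.5]
wrist_force: [0.1, -0.6, -0.0]
gripper_width: 0.0869
```

```bash
python3 snap.py h wrist
python3 - <<'E'
from h import *
import pickle
from plant import bot
s,c=pickle.load(open("h_wrist.pkl","rb"));P=dep(c,s)
C=np.array([.519,-.005]);m=(P[...,2]>.065)&(P[...,2]<.09)&(np.hypot(P[...,0]-C[0],P[...,1]-C[1])<.075);m[236:]=0
n,l,st,ce=cv2.connectedComponentsWithStats(m.astype(np.uint8))
for i in range(1,n):
    if st[i,4]>100: print(st[i],ce[i],np.median(P[l==i],0),ray(c,*ce[i],.078,s))
E
```

```text
17.75 [ 0.4934 -0.0048  0.2288] [-1.7986e+02  4.0000e-02  8.7470e+01] 0.0869
[ 255  195   51   41 1740] [280.00632184 217.21091954] [ 0.52637828 -0.00683156  0.07725596] [ 0.5258 -0.007   0.078 ]
```

View pics/h_wrist.png

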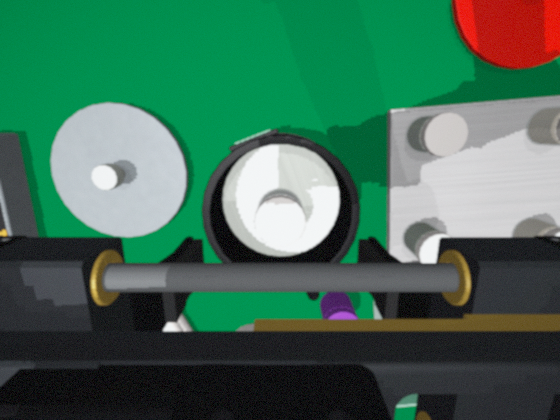

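Run:
```python
from h import *
import pickle
s,c=pickle.load(open("h_wrist.pkl","rb"));P=dep(c,s)
C=np.array([.519,-.005]);m=(P[...,2]>.072)&(P[...,2]<.084)&(np.hypot(P[...,0]-C[0],P[...,1]-C[1])<.075);m[237:]=0
cn=max(cv2.findContours(m.astype(np.uint8),0,1)[0],key=cv2.contourArea)[:,0]
w=np.array([ray(c,u,v,.078,s)[:2] for u,v in cn if v<234])
A=np.c_[2*w,np.ones(len(w))];x=np.linalg.lstsq(A,(w**2).sum(1),rcond=None)[0];print(x[:2],np.sqrt(x[2]+x[:2]@x[:2]))
# chamber rim
m=(P[...,2]>.088)&(P[...,2]<.1)&(np.hypot(P[...,0]-C[0],P[...,1]-C[1])<.1);m[237:]=0
w=P[m][:,:2];print(len(w),w.min(0),w.max(0))
cn=max(cv2.findContours(m.astype(np.uint8),0,1)[0],key=lambda q:len(q))[:,0]
w=np.array([ray(c,u,v,.095,s)[:2] for u,v in cn if v<232]);r=np.hypot(*(w-C).T);w=w[r>.085]
A=np.c_[2*w,np.ones(len(w))];x2=np.linalg.lstsq(A,(w**2).sum(1),rcond=None)[0];print(x2[:2],np.sqrt(x2[2]+x2[:2]@x2[:2]))
from plant import bot
print(move(bot.state(),(x[0],x[1],.02),87.5))
```

```text
[ 0.53100161 -0.00730869] 0.03003756928353161
2686 [ 0.43108714 -0.09466209] [0.54869319 0.083575  ]
[ 0.51955709 -0.00567158] 0.08834655243527376
(array([-3.000e-03,  1.265e+00,  6.966e+00]), array([-0.02 ,  0.007, -0.016]))
```

Run:
```python
from h import *
import pickle
s,c=pickle.load(open("h_wrist.pkl","rb"));P=dep(c,s);T=np.linalg.inv(pose(s));Q=P@T[:3,:3].T+T[:3,3]
for v in (245,262,300,312,324,340,360,390):
    print(v,[tuple(Q[v,u].round(3).tolist()) for u in (20,80,140,190,280,360,420,480,540)])
```

```text
245 [(-0.072, -0.038, -0.12), (-0.056, -0.038, -0.119), (-0.209, 0.098, 0.229), (-0.048, -0.009, -0.047), (-0.001, 0.068, 0.152), (0.043, -0.007, -0.041), (0.178, 0.075, 0.169), (0.055, -0.038, -0.12), (0.072, -0.038, -0.12)]
262 [(-0.064, -0.037, -0.13), (-0.049, -0.037, -0.13), (-0.212, 0.126, 0.229), (-0.044, -0.007, -0.062), (-0.001, 0.108, 0.19), (0.043, 0.002, -0.043), (0.205, 0.121, 0.218), (0.049, -0.037, -0.13), (0.063, -0.037, -0.13)]
300 [(-0.066, -0.027, -0.131), (-0.05, -0.028, -0.131), (-0.049, -0.012, -0.105), (-0.141, 0.19, 0.229), (-0.001, 0.19, 0.228), (0.124, 0.19, 0.228), (0.048, -0.011, -0.104), (0.049, -0.028, -0.131), (0.065, -0.027, -0.131)]
312 [(-0.066, -0.024, -0.131), (-0.051, -0.025, -0.131), (-0.048, -0.009, -0.107), (-0.143, 0.21, 0.228), (-0.001, 0.21, 0.228), (0.125, 0.211, 0.229), (0.048, -0.008, -0.106), (0.05, -0.025, -0.132), (0.064, -0.025, -0.132)]
324 [(-0.066, -0.021, -0.132), (-0.051, -0.021, -0.132), (-0.048, -0.005, -0.108), (-0.144, 0.233, 0.229), (-0.0, -0.024, -0.135), (0.019, -0.024, -0.135), (0.033, -0.024, -0.135), (0.047, -0.024, -0.136), (0.062, -0.023, -0.135)]
340 [(-0.055, -0.026, -0.144), (-0.042, -0.026, -0.144), (-0.03, -0.026, -0.144), (-0.019, -0.026, -0.144), (-0.0, -0.025, -0.143), (0.017, -0.025, -0.143), (0.03, -0.025, -0.143), (0.042, -0.025, -0.143), (0.054, -0.026, -0.144)]
360 [(-0.051, -0.025, -0.149), (-0.039, -0.026, -0.15), (-0.028, -0.026, -0.149), (-0.018, -0.025, -0.148), (-0.0, -0.025, -0.149), (0.015, -0.026, -0.149), (0.027, -0.025, -0.149), (0.039, -0.025, -0.148), (0.05, -0.026, -0.149)]
390 [(-0.046, -0.024, -0.155), (-0.035, -0.025, -0.156), (-0.026, -0.024, -0.154), (-0.016, -0.026, -0.157), (-0.0, -0.026, -0.157), (0.013, -0.026, -0.157), (0.027, -0.019, -0.15), (0.039, -0.018, -0.149), (0.05, -0.019, -0.15)]
```

Emit:
carry_out --series '[0,1.26,1,0,0,0,0,0,1.26,2.2,0,0,0,0,0,1.26,3.4,0,0,0,0,0,1.26,4.4,0,0,0,0,0,1.26,5.3,0,0,0,0,0,1.26,6.1,0,0,0,0,0,1.26,6.7,0,0,0,0,0,1.26,7.1,0,0,0,0,0,1.26,7.26,0,0,0,0,0,1.26,7.26,0,0,0,0]' --newtons 20

```text
time_s: 18.8
ee_pos: [0.5317, -0.0071, 0.0119]
eef_rot: [-180.0, 0.0, 87.4]
wrist_force: [-0.6, 0.6, 0.7]
gripper_width: 0.0872
```

Emit:
carry_out --series '[0,0,0,0,0,0,255,0,0,0,0,0,0,255,0,0,0,0,0,0,255,0,0,0,0,0,0,255,0,0,0,0,0,0,255,0,0,0,0,0,0,255]'

```text
time_s: 19.4
ee_pos: [0.5321, -0.0064, 0.0128]
eef_rot: [180.0, 0.0, 87.4]
wrist_force: [-1.3, 0.7, 3.1]
gripper_width: 0.0614
```

Emit:
carry_out --series '[0,0,-0.3,0,0,0,255,0,0,-0.9,0,0,0,255,0,0,-1.8,0,0,0,255,0,0,-2.8,0,0,0,255,0,0,-3.8,0,0,0,255,0.6,0,-4.6,0,0,0,255,1.8,-0.2,-5,0,0,0,255,3.2,-0.4,-5,0,0,0,255,4.6,-0.6,-5,0,0,0,255,6,-0.8,-5,0,0,0,255,7.3,-0.9,-5,0,0,0,255,8.3,-1.05,-5,0,0,0,255]'

```text
time_s: 20.6
ee_pos: [0.5109, 0.2459, 0.1622]
eef_rot: [-180.0, -0.0, 87.5]
wrist_force: [-0.5, -0.3, -2.2]
gripper_width: 0.0616
```

Emit:
carry_out --series '[0.5,-0.1,0,0,0,0,255,0.84,-0.1,0,0,0,0,255,0.84,-0.1,0,0,0,0,255,0.84,-0.1,0,0,0,0,255]'

```text
time_s: 21.0
ee_pos: [0.5096, 0.2681, 0.1621]
eef_rot: [-180.0, 0.0, 87.4]
wrist_force: [-0.4, -0.3, -1.3]
gripper_width: 0.0611
```

```bash
python3 snap.py i wrist top
python3 - <<'E'
from h import *
from plant import bot
s=bot.state();print(s["wrist_force"],s["joints"],move(s,(0.51,0.269,-.001),87.4))
E
```

```text
21.05 [0.5097 0.2678 0.1622] [-1.7997e+02  3.0000e-02  8.7360e+01] 0.0615
[ 0.34104489  0.36615542 -2.00611863] [ 4.38264580e+01  1.82512381e+01 -8.55608675e+00  2.24206605e-04
 -6.32196246e+01 -1.36476930e+02] (array([0.042, 0.007, 5.443]), array([-0.003,  0.003, -0.008]))
```

View pics/i_wrist.png

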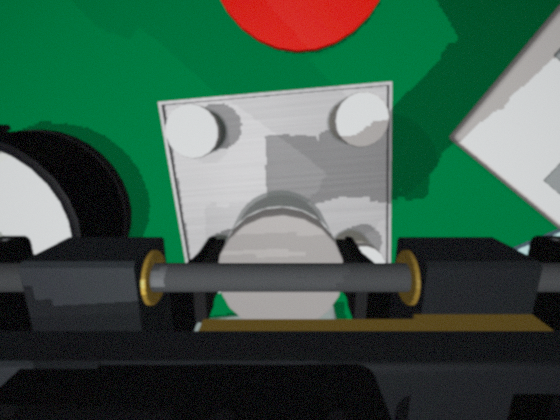

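View pics/i_top.png

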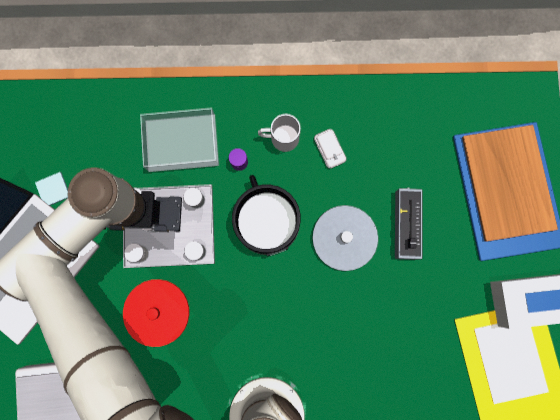

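The blank is held at (280,260) in the wrist view. The chamber is open and empty in the top view at (267,219), and the pots are unmoved. Lower the blank onto the tray middle.

Emit:
carry_out --series '[0,0,0.8,0,0,0,255,0,0,2,0,0,0,255,0,0,3.2,0,0,0,255,0,0,4.2,0,0,0,255,0,0,4.8,0,0,0,255,0,0,5.15,0,0,0,255,0,0,5.3,0,0,0,255,0,0,5.35,0,0,0,255,0,0,5.35,0,0,0,255]'

```text
time_s: 22.0
ee_pos: [0.5104, 0.2694, 0.0027]
eef_rot: [179.9, -0.1, 87.4]
wrist_force: [-0.0, 0.4, -1.5]
gripper_width: 0.0615
```

Emit:
carry_out --series '[0,0,0.05,0,0,0,255,0,0,0.1,0,0,0,255,0,0,0.1,0,0,0,255]'

```text
time_s: 22.3
ee_pos: [0.5097, 0.2691, -0.001]
eef_rot: [180.0, -0.0, 87.4]
wrist_force: [-0.8, 0.4, -1.2]
gripper_width: 0.0616
```

Emit:
carry_out --series '[0,0,0.03,0,0,0,255,0,0,0.06,0,0,0,255,0,0,0.06,0,0,0,255]'

```text
time_s: 22.6
ee_pos: [0.5098, 0.2692, -0.0012]
eef_rot: [180.0, -0.0, 87.5]
wrist_force: [-2.8, -0.9, 9.5]
gripper_width: 0.0614
```

Emit:
carry_out --series '[0,0,0,0,0,0,60,0,0,0,0,0,0,0,0,0,0,0,0,0,0,0,0,0,0,0,0,0,0,0,-0.6,0,0,0,0,0,0,-1.8,0,0,0,0,0,0,-3.2,0,0,0,0,0,0,-4.7,0,0,-1,0,0,0,-6.3,0,0,-2.5,0,0,0,-7.3,0,0,-4,0,0,0,-7.3,0,0,-5.4,0]'

```text
time_s: 23.7
ee_pos: [0.5123, 0.2706, 0.222]
eef_rot: [179.3, -0.1, 119.6]
wrist_force: [0.3, -0.2, -0.3]
gripper_width: 0.087
```

```bash
python3 snap.py j wrist
python3 - <<'E'
from h import *
from plant import bot
s=bot.state();print(s["joints"],move(s,(0.455,0.206,.2),135))
E
```

```text
23.7 [0.5123 0.2706 0.222 ] [ 1.7935e+02 -6.0000e-02  1.1960e+02] 0.087
[ 4.39165866e+01  1.59534708e+01 -3.47136501e+00  2.10771885e-02
 -7.02199040e+01 -1.04123124e+02] (array([-0.924, -2.678,  0.615]), array([ 0.059, -0.003, -2.533]))
```

View pics/j_wrist.png

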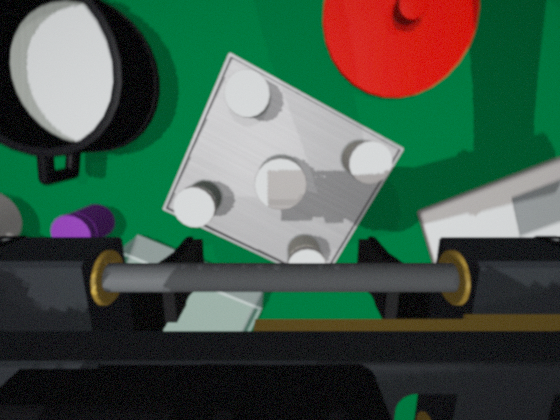

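The blank stands in the tray's middle at (280,185). The pots are at (248,92), (370,160), (193,204) and (305,258).

```bash
cat > pots.py <<'E'
import sys,pickle
from h import *
from plant import bot
def caps(s,c,zt=.066,vmax=237):
    P=dep(c,s);f=c["frame"];h=cv2.cvtColor(f,cv2.COLOR_RGB2HSV)
    m=(abs(P[...,2]-zt)<.006)&(h[...,1]<40);m[vmax:]=0
    m=cv2.morphologyEx(m.astype(np.uint8),cv2.MORPH_OPEN,np.ones((5,5)))
    out=[]
    for cn in cv2.findContours(m,0,1)[0]:
        if cv2.contourArea(cn)<200: continue
        q=[ray(c,u,v,zt,s)[:2] for u,v in cn[:,0] if v<vmax-3]
        if len(q)<8: continue
        (x,y),r=cv2.minEnclosingCircle(np.array(q,np.float32)*1000)
        out.append((round(x/1000,4),round(y/1000,4),round(r,1)))
    return out
if __name__=="__main__":
    s,c=pickle.load(open(sys.argv[1],"rb"));print(caps(s,c,float(sys.argv[2]) if len(sys.argv)>2 else .066))
E
python3 pots.py j_wrist.pkl
python3 - <<'E'
from h import *
from plant import bot
s=bot.state();print(s["eef_rot"],s["ee_pos"],move(s,(0.438,0.189,-.007),135))
E
```

```text
[(0.5826, 0.1922, 25.2), (0.509, 0.2686, 30.4), (0.4365, 0.346, 25.1), (0.4394, 0.1884, 24.8)]
[ 1.79650629e+02 -6.74083198e-02  1.19800739e+02] [0.51086958 0.26990364 0.21896508] (array([-1.142, -3.494,  7.51 ]), array([ 0.059, -0.003, -2.533]))
```

Emit:
carry_out --series '[-0.5,-1.5,0.5,0,0,-1.2,0,-1.17,-3,1.5,0,0,-2.53,0,-1.17,-3.47,2.8,0,0,-2.53,0,-1.17,-3.47,4,0,0,-2.53,0,-1.17,-3.47,5.1,0,0,-2.53,0,-1.17,-3.47,6.1,0,0,-2.53,0,-1.17,-3.47,6.8,0,0,-2.53,0,-1.17,-3.47,7.3,0,0,-2.53,0,-1.17,-3.47,7.45,0,0,-2.53,0,-1.17,-3.47,7.45,0,0,-2.53,0]' --newtons 20

```text
time_s: 24.75
ee_pos: [0.4354, 0.187, -0.0084]
eef_rot: [-179.9, -0.0, 134.3]
wrist_force: [-0.1, -0.6, 0.3]
gripper_width: 0.0873
```

Emit:
carry_out --series '[0,0,0,0,0,0,255,0,0,0,0,0,0,255,0,0,0,0,0,0,255,0,0,0,0,0,0,255,0,0,0,0,0,0,255,0,0,0,0,0,0,255,0,0,0,0,0,0,255]'

```text
time_s: 25.45
ee_pos: [0.4362, 0.1877, -0.0073]
eef_rot: [180.0, 0.0, 134.4]
wrist_force: [-0.2, -0.8, 2.7]
gripper_width: 0.0497
```

```bash
cat > mv.py <<'E'
import sys
from h import *
from plant import bot
a=list(map(float,sys.argv[1:]));s=bot.state();print(s["ee_pos"].round(4),s["eef_rot"].round(2),s["wrist_force"].round(1),move(s,a[:3],a[3]))
E
python3 mv.py 0.5515 0.0265 0.17 135
```

```text
[ 0.4362  0.1877 -0.0073] [1.7997e+02 1.0000e-02 1.3440e+02] [-0.2 -0.8  2.7] (array([-6.528, -1.01 , -5.908]), array([ 0.004,  0.002, -0.1  ]))
```

Emit:
carry_out --series '[0,0,-0.4,0,0,0,255,0,0,-1.2,0,0,0,255,0,0,-2.3,0,0,0,255,0,0,-3.5,0,0,0,255,-0.6,-0.1,-4.6,0,0,0,255,-1.8,-0.3,-5,0,0,0,255,-3.2,-0.55,-5,0,0,0,255,-4.6,-0.8,-5,0,0,0,255,-5.8,-1,-5,0,0,0,255,-6.4,-1.1,-5,0,0,0,255,-6.53,-1.1,-5,0,0,0,255,-6.53,-1.1,-5,0,0,0,255]'

```text
time_s: 26.65
ee_pos: [0.549, 0.0242, 0.1416]
eef_rot: [-179.9, -0.1, 134.3]
wrist_force: [0.4, 0.7, -2.0]
gripper_width: 0.0495
```

```bash
python3 mv.py 0.5497 0.0247 0.009 135; python3 snap.py k wrist
```

```text
[0.549  0.0242 0.1416] [-1.7993e+02 -7.0000e-02  1.3431e+02] [ 0.4  0.7 -2. ] (array([-0.008,  0.034,  4.421]), array([-0.011, -0.011, -0.115]))
26.65 [0.549  0.0242 0.1416] [-1.7993e+02 -7.0000e-02  1.3431e+02] 0.0495
```

View pics/k_wrist.png

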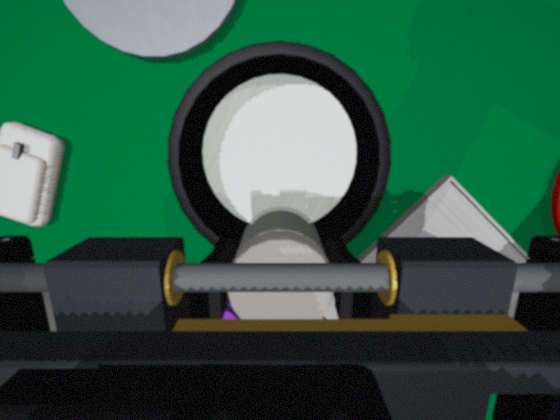

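The pot is held above the far slot and the chamber is empty and centred at (280,150). Lower it.

Emit:
carry_out --series '[0,0.03,0.6,0,0,0,255,0,0.03,1.4,0,0,0,255,0,0.03,2.2,0,0,0,255,0,0.03,3,0,0,0,255,0,0.03,3.6,0,0,0,255,0,0.03,4.1,0,0,0,255,0,0.03,4.35,0,0,0,255,0,0.03,4.42,0,0,0,255,0,0.03,4.47,0,0,0,255,0,0.03,4.5,0,0,0,255,0,0.03,4.52,0,0,0,255,0,0.03,4.52,0,0,0,255]'

```text
time_s: 27.9
ee_pos: [0.5504, 0.0252, 0.0073]
eef_rot: [180.0, 0.0, 134.4]
wrist_force: [-0.6, -0.2, -1.9]
gripper_width: 0.0497
```

Emit:
carry_out --series '[0,0,0.03,0,0,0,255,0,0,0.06,0,0,0,255,0,0,0.06,0,0,0,255]'

```text
time_s: 28.2
ee_pos: [0.5505, 0.0252, 0.0067]
eef_rot: [180.0, 0.0, 134.4]
wrist_force: [-2.4, -0.3, 7.1]
gripper_width: 0.049
```

Emit:
carry_out --series '[0,0,0,0,0,0,79,0,0,0,0,0,0,79,0,0,0,0,0,0,79,0,0,-0.5,0,0,0,79,0,0,-1.5,0,0,0,79,0,0,-2.7,0,0,0,79,0,0,-4,0,0,0,40,0,0,-5.5,0,0,0,0,0,0,-6.5,0,0,0,0,0,0,-6.5,0,0,0,0]'

```text
time_s: 29.2
ee_pos: [0.5532, 0.0256, 0.2054]
eef_rot: [179.5, 0.3, 134.4]
wrist_force: [-0.4, -0.1, -1.2]
gripper_width: 0.083
```

```bash
python3 snap.py l wrist; python3 pots.py l_wrist.pkl 0.08;  python3 mv.py 0.45 0.36 0.2 135
```

```text
29.2 [0.5532 0.0256 0.2054] [179.48   0.35 134.43] 0.083
[(0.5516, 0.0263, 24.8)]
[0.5513 0.0255 0.2024] [1.7972e+02 1.4000e-01 1.3439e+02] [-0.3  0.9 -1.2] (array([10.331,  5.385,  0.08 ]), array([ 0.046,  0.023, -0.102]))
```

View pics/l_wrist.png

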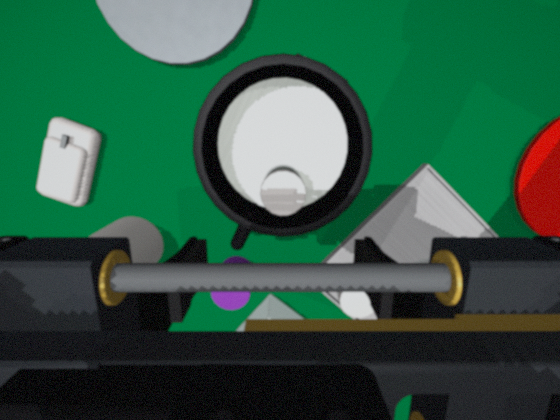

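The first pot stands upright at (0.5516, 0.0263), as planned. On to the second.

Emit:
carry_out --series '[10.3,5.4,-0.4,0,0,0,0,10.3,5.4,-0.4,0,0,0,0,10.3,5.4,-0.4,0,0,0,0,10.3,5.4,-0.4,0,0,0,0,10.3,5.4,-0.4,0,0,0,0,10.3,5.4,-0.4,0,0,0,0,10.3,5.4,-0.4,0,0,0,0,10.3,5.4,-0.4,0,0,0,0,10.3,5.4,-0.4,0,0,0,0,10.3,5.4,-0.4,0,0,0,0]'

```text
time_s: 30.25
ee_pos: [0.4494, 0.3582, 0.2107]
eef_rot: [-179.8, 0.0, 134.4]
wrist_force: [-0.2, 1.3, -0.8]
gripper_width: 0.0873
```

```bash
python3 snap.py m wrist; python3 pots.py m_wrist.pkl;  python3 mv.py 0.4365 0.346 -0.006 134.4
```

```text
30.25 [0.4494 0.3582 0.2107] [-1.7984e+02  2.0000e-02  1.3436e+02] 0.0873
[(0.4359, 0.3469, 24.6), (0.582, 0.1929, 25.6), (0.508, 0.2698, 30.6), (0.1321, 0.4344, 14.8)]
[0.4497 0.358  0.2112] [-1.7989e+02  1.0000e-02  1.3432e+02] [ 0.  -0.  -0.3] (array([ 0.023, -0.58 ,  7.24 ]), array([-0.018,  0.002, -0.014]))
```

View pics/m_wrist.png

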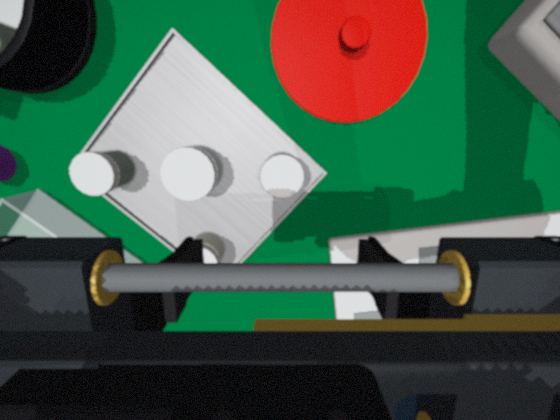

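Emit:
carry_out --series '[0.05,-0.59,1,0,0,0,0,0.05,-0.59,2.2,0,0,0,0,0.05,-0.59,3.4,0,0,0,0,0.05,-0.59,4.5,0,0,0,0,0.05,-0.59,5.5,0,0,0,0,0.05,-0.59,6.3,0,0,0,0,0.05,-0.59,6.9,0,0,0,0,0.05,-0.59,7.2,0,0,0,0,0.05,-0.59,7.24,0,0,0,0,0.05,-0.59,7.24,0,0,0,0]' --newtons 20

```text
time_s: 31.3
ee_pos: [0.4367, 0.3478, -0.0045]
eef_rot: [179.9, 0.0, 134.4]
wrist_force: [0.1, -0.5, 0.2]
gripper_width: 0.0869
```

Emit:
carry_out --series '[0,0,0,0,0,0,255,0,0,0,0,0,0,255,0,0,0,0,0,0,255,0,0,0,0,0,0,255,0,0,0,0,0,0,255,0,0,0,0,0,0,255,0,0,0,0,0,0,255]'

```text
time_s: 32.0
ee_pos: [0.436, 0.348, -0.005]
eef_rot: [180.0, 0.0, 134.4]
wrist_force: [-1.0, -0.5, 1.5]
gripper_width: 0.0496
```

```bash
python3 mv.py 0.4875 -0.0375 0.14 134.4
```

```text
[ 0.436  0.348 -0.005] [180.    0.  134.4] [-1.  -0.5  1.5] (array([-10.382,  -7.765,  -4.834]), array([0.001, 0.   , 0.001]))
```

Emit:
carry_out --series '[0,0,-0.4,0,0,0,255,0,0,-1.3,0,0,0,255,0,0,-2.5,0,0,0,255,-0.5,-0.4,-3.8,0,0,0,255,-1.6,-1.2,-4.8,0,0,0,255,-2.7,-2,-4.83,0,0,0,255,-3.9,-2.9,-4.83,0,0,0,255,-5.1,-3.8,-4.83,0,0,0,255,-6.3,-4.7,-4.83,0,0,0,255,-7.5,-5.6,-4.83,0,0,0,255,-8.6,-6.4,-4.83,0,0,0,255,-9.5,-7.1,-4.83,0,0,0,255]'

```text
time_s: 33.2
ee_pos: [0.4829, -0.0068, 0.1405]
eef_rot: [180.0, 0.0, 134.3]
wrist_force: [0.0, 0.5, -0.7]
gripper_width: 0.0495
```

Emit:
carry_out --series '[-0.6,-0.45,0,0,0,0,255,-0.88,-0.67,0,0,0,0,255,-0.88,-0.67,0,0,0,0,255,-0.88,-0.67,0,0,0,0,255]'

```text
time_s: 33.6
ee_pos: [0.4872, -0.0372, 0.1399]
eef_rot: [180.0, -0.0, 134.4]
wrist_force: [0.1, -0.2, -1.1]
gripper_width: 0.0497
```

```bash
python3 mv.py 0.4875 -0.0375 0.009 134.4; python3 snap.py n wrist
```

```text
[ 0.4872 -0.0372  0.1399] [179.98  -0.   134.4 ] [ 0.1 -0.2 -1.1] (array([-1.500e-02, -1.000e-03,  4.364e+00]), array([ 0.003, -0.001, -0.   ]))
33.6 [ 0.4872 -0.0372  0.1399] [179.98  -0.   134.4 ] 0.0497
```

View pics/n_wrist.png

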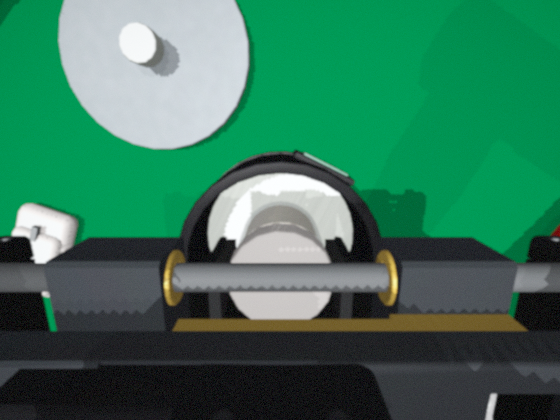

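Emit:
carry_out --series '[0,0,0.6,0,0,0,255,0,0,1.4,0,0,0,255,0,0,2.2,0,0,0,255,0,0,3,0,0,0,255,0,0,3.6,0,0,0,255,0,0,4.1,0,0,0,255,0,0,4.3,0,0,0,255,0,0,4.36,0,0,0,255,0,0,4.4,0,0,0,255,0,0,4.42,0,0,0,255,0,0,4.42,0,0,0,255]'

```text
time_s: 34.75
ee_pos: [0.4869, -0.0369, 0.0089]
eef_rot: [180.0, -0.0, 134.5]
wrist_force: [-4.7, 2.7, 7.8]
gripper_width: 0.0493
```

Contact. Release and lift.

Emit:
carry_out --series '[0,0,0,0,0,0,79,0,0,0,0,0,0,79,0,0,0,0,0,0,79,0,0,-0.5,0,0,0,79,0,0,-1.5,0,0,0,79,0,0,-2.7,0,0,0,79,0,0,-4,0,0,0,40,0,0,-5.5,0,0,0,0,0,0,-6.5,0,0,0,0,0,0.8,-6.5,0,0,0,0]'

```text
time_s: 35.75
ee_pos: [0.5066, -0.0214, 0.2081]
eef_rot: [179.5, 0.4, 134.3]
wrist_force: [0.9, 0.2, -0.8]
gripper_width: 0.0824
```

```bash
python3 snap.py o wrist; python3 pots.py o_wrist.pkl 0.08; python3 mv.py 0.58 0.19 0.2 -135
```

```text
35.75 [ 0.5066 -0.0214  0.2081] [179.49   0.38 134.32] 0.0824
[(0.4864, -0.0379, 24.7)]
[ 0.5087 -0.019   0.2053] [179.56   0.29 134.42] [2.8 1.  0.5] (array([3.314, 6.571, 0.21 ]), array([  0.02 ,   0.096, -15.097]))
```

View pics/o_wrist.png

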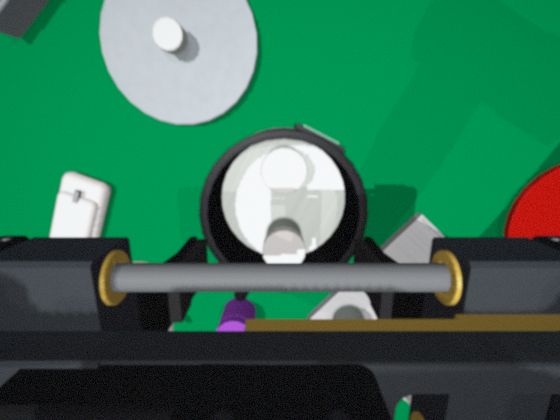

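Emit:
carry_out --series '[4,6.65,0,0,0,-15.1,0,4,6.65,0,0,0,-15.1,0,4,6.65,0,0,0,-15.1,0,4,6.65,0,0,0,-15.1,0,4,6.65,0,0,0,-15.1,0,4,6.65,0,0,0,-15.1,0,4,6.65,0,0,0,-15.1,0,4,6.65,0,0,0,-15.1,0,4,6.65,0,0,0,-15.1,0,4,6.65,0,0,0,-15.1,0,4,6.65,0,0,0,-15.1,0,4,6.65,0,0,0,-15.1,0]'

```text
time_s: 37.0
ee_pos: [0.5629, 0.2044, 0.2016]
eef_rot: [180.0, -0.0, -135.0]
wrist_force: [-0.7, 0.2, -0.6]
gripper_width: 0.0871
```

```bash
python3 snap.py p wrist; python3 pots.py p_wrist.pkl; python3 mv.py 0.582 0.192 -0.006 -135
```

```text
37.0 [0.5629 0.2044 0.2016] [ 1.7999e+02 -5.0000e-02 -1.3502e+02] 0.0871
[(0.5842, 0.1911, 24.7)]
[0.5629 0.2044 0.2017] [ 1.7999e+02 -4.0000e-02 -1.3511e+02] [ 0.5  0.3 -0.5] (array([-0.163, -0.743,  6.923]), array([ 0.002, -0.007, -0.018]))
```

View pics/p_wrist.png

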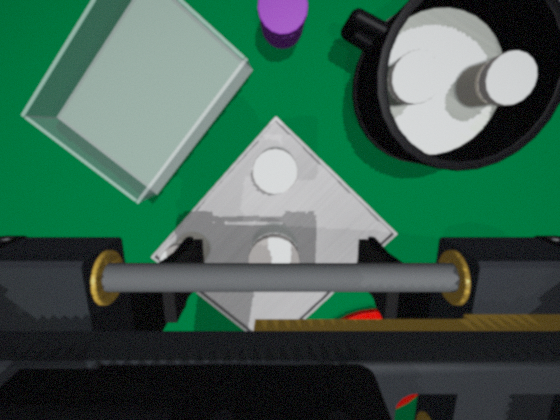

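Emit:
carry_out --series '[-0.18,-0.77,1,0,0,0,30,-0.18,-0.77,2.2,0,0,0,30,-0.18,-0.77,3.4,0,0,0,30,-0.18,-0.77,4.5,0,0,0,30,-0.18,-0.77,5.5,0,0,0,30,-0.18,-0.77,6.2,0,0,0,30,-0.18,-0.77,6.7,0,0,0,30,-0.18,-0.77,6.9,0,0,0,30,-0.18,-0.77,6.92,0,0,0,30,-0.18,-0.77,6.92,0,0,0,30]' --newtons 20

```text
time_s: 38.05
ee_pos: [0.5838, 0.1922, -0.0048]
eef_rot: [-180.0, 0.1, -135.0]
wrist_force: [-0.0, -0.3, 0.7]
gripper_width: 0.0769
```

Emit:
carry_out --series '[0,0,0,0,0,0,255,0,0,0,0,0,0,255,0,0,0,0,0,0,255,0,0,0,0,0,0,255,0,0,0,0,0,0,255,0,0,0,0,0,0,255,0,0,0,0,0,0,255]'

```text
time_s: 38.75
ee_pos: [0.5834, 0.1921, -0.0051]
eef_rot: [-180.0, 0.0, -135.0]
wrist_force: [-0.2, -0.4, 1.6]
gripper_width: 0.0499
```

```bash
python3 mv.py 0.5515 -0.0375 0.14 -135
```

```text
[ 0.5834  0.1921 -0.0051] [-1.7999e+02  2.0000e-02 -1.3501e+02] [-0.2 -0.4  1.6] (array([ 6.159, -4.661, -4.839]), array([-0.002,  0.004, -0.001]))
```

Emit:
carry_out --series '[0,0,-0.4,0,0,0,255,0,0,-1.3,0,0,0,255,0,0,-2.5,0,0,0,255,0.1,0,-3.8,0,0,0,255,0.8,-0.6,-4.7,0,0,0,255,1.9,-1.4,-4.84,0,0,0,255,3.1,-2.3,-4.84,0,0,0,255,4.2,-3.2,-4.84,0,0,0,255,5.3,-4,-4.84,0,0,0,255,6,-4.5,-4.84,0,0,0,255,6.16,-4.66,-4.84,0,0,0,255,6.16,-4.66,-4.84,0,0,0,255]'

```text
time_s: 39.95
ee_pos: [0.5511, -0.0383, 0.14]
eef_rot: [180.0, 0.0, -135.1]
wrist_force: [0.9, 1.3, -1.1]
gripper_width: 0.0497
```

```bash
python3 snap.py q wrist top; python3 pots.py q_wrist.pkl .08;python3 mv.py 0.5515 -0.0375 0.009 -135
```

```text
40.0 [ 0.5515 -0.0374  0.1399] [-1.8000e+02  2.0000e-02 -1.3504e+02] 0.0495
[(0.7578, -0.008, 10.8), (0.7285, -0.0636, 24.7)]
[ 0.5516 -0.0369  0.1399] [ 1.8000e+02  2.0000e-02 -1.3499e+02] [ 0.7  0.3 -1.8] (array([ 0.018, -0.013,  4.362]), array([0.   , 0.004, 0.002]))
```

View pics/q_wrist.png

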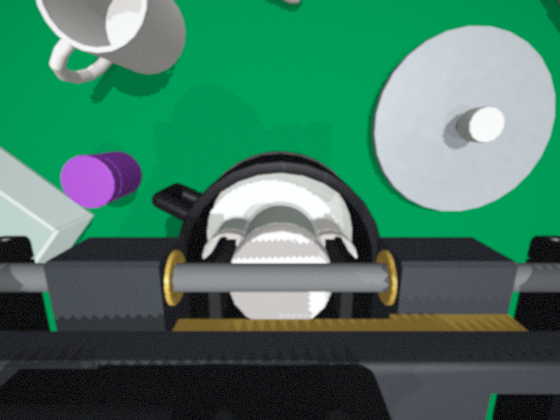

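View pics/q_top.png

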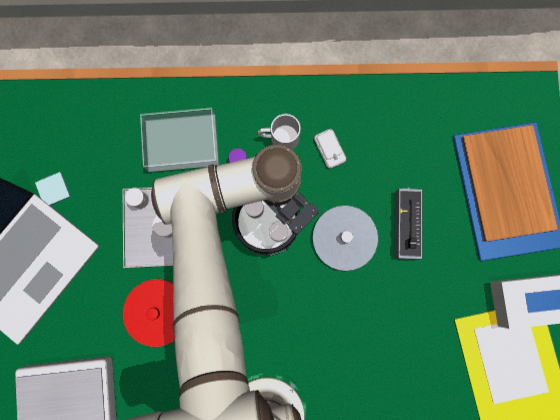

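Emit:
carry_out --series '[0,0,0.6,0,0,0,255,0,0,1.4,0,0,0,255,0,0,2.2,0,0,0,255,0,0,3,0,0,0,255,0,0,3.6,0,0,0,255,0,0,4.1,0,0,0,255,0,0,4.3,0,0,0,255,0,0,4.36,0,0,0,255,0,0,4.4,0,0,0,255,0,0,4.42,0,0,0,255,0,0,4.42,0,0,0,255]'

```text
time_s: 41.15
ee_pos: [0.5519, -0.0369, 0.0089]
eef_rot: [-180.0, 0.1, -135.0]
wrist_force: [-2.4, 1.9, 4.0]
gripper_width: 0.0494
```

Emit:
carry_out --series '[0,0,0,0,0,0,79,0,0,0,0,0,0,79,0,0,0,0,0,0,79,0,0,-0.5,0,0,0,79,0,0,-1.5,0,0,0,79,0,0,-2.7,0,0,0,79,0,0,-4,0,0,0,40,0,0,-5.5,0,0,0,0,0,0,-6.5,0,0,0,0,0,0.8,-6.5,0,0,0,0]'

```text
time_s: 42.15
ee_pos: [0.5388, -0.0212, 0.2074]
eef_rot: [-179.5, 0.5, -135.1]
wrist_force: [-0.8, -0.1, -1.2]
gripper_width: 0.0824
```

```bash
python3 snap.py r wrist; python3 pots.py r_wrist.pkl 0.08; python3 mv.py 0.57 0.3635 0.21 -135
```

```text
42.15 [ 0.5388 -0.0212  0.2074] [-179.55    0.51 -135.1 ] 0.0824
[(0.4877, -0.0383, 24.7), (0.5527, 0.025, 24.8), (0.5526, -0.0379, 24.7), (0.7589, -0.0081, 11.4)]
[ 0.5338 -0.019   0.2048] [-179.9     0.29 -135.03] [-2.7  1.4 -1.5] (array([-9.866,  8.168, -0.136]), array([-0.016,  0.048, -0.006]))
```

View pics/r_wrist.png

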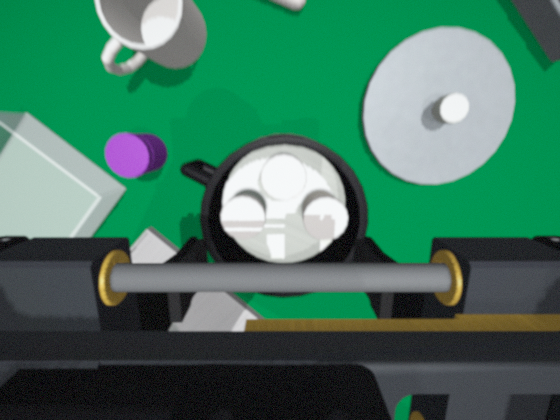

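Three pots are upright in the chamber, at (283,177), (243,214) and (325,214). Now the fourth.

Emit:
carry_out --series '[-9.87,8.17,-0.2,0,0,0,0,-9.87,8.17,-0.2,0,0,0,0,-9.87,8.17,-0.2,0,0,0,0,-9.87,8.17,-0.2,0,0,0,0,-9.87,8.17,-0.2,0,0,0,0,-9.87,8.17,-0.2,0,0,0,0,-9.87,8.17,-0.2,0,0,0,0,-9.87,8.17,-0.2,0,0,0,0,-9.87,8.17,-0.2,0,0,0,0,-9.87,8.17,-0.2,0,0,0,0]'

```text
time_s: 43.2
ee_pos: [0.57, 0.3624, 0.2069]
eef_rot: [180.0, -0.1, -134.9]
wrist_force: [-0.5, -0.3, -0.0]
gripper_width: 0.087
```

```bash
python3 snap.py s wrist; python3 pots.py s_wrist.pkl; python3 mv.py 0.584 0.3495 -0.006 -135
```

```text
43.2 [0.57   0.3624 0.2069] [ 1.8000e+02 -1.2000e-01 -1.3494e+02] 0.087
[(0.5858, 0.3489, 24.6), (0.5108, 0.2694, 30.5)]
[0.5702 0.3615 0.2075] [-1.8000e+02 -9.0000e-02 -1.3501e+02] [-1.  -0.   0.2] (array([-0.052, -0.607,  7.115]), array([-0.001, -0.014, -0.001]))
```

View pics/s_wrist.png

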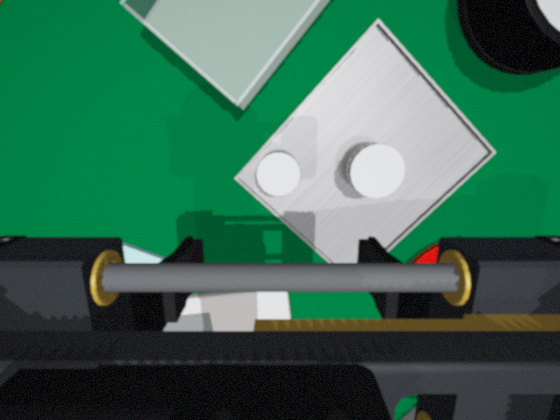

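Emit:
carry_out --series '[-0.05,-0.63,1,0,0,0,30,-0.05,-0.63,2.2,0,0,0,30,-0.05,-0.63,3.4,0,0,0,30,-0.05,-0.63,4.5,0,0,0,30,-0.05,-0.63,5.5,0,0,0,30,-0.05,-0.63,6.3,0,0,0,30,-0.05,-0.63,6.8,0,0,0,30,-0.05,-0.63,7.05,0,0,0,30,-0.05,-0.63,7.11,0,0,0,30,-0.05,-0.63,7.11,0,0,0,30]' --newtons 20

```text
time_s: 44.25
ee_pos: [0.5856, 0.35, -0.004]
eef_rot: [-180.0, 0.1, -135.0]
wrist_force: [0.1, 0.5, 0.2]
gripper_width: 0.0768
```

Emit:
carry_out --series '[0,0,0,0,0,0,255,0,0,0,0,0,0,255,0,0,0,0,0,0,255,0,0,0,0,0,0,255,0,0,0,0,0,0,255,0,0,0,0,0,0,255,0,0,0,0,0,0,255]'

```text
time_s: 44.95
ee_pos: [0.585, 0.35, -0.0048]
eef_rot: [-180.0, 0.0, -135.0]
wrist_force: [-1.0, 0.1, 2.0]
gripper_width: 0.0494
```

```bash
python3 mv.py 0.4875 0.0265 0.14 -135
```

```text
[ 0.585   0.35   -0.0048] [-1.80e+02  2.00e-02 -1.35e+02] [-1.   0.1  2. ] (array([ 9.92 , -5.326, -4.831]), array([-0.001,  0.004,  0.   ]))
```

Emit:
carry_out --series '[0,0,-0.4,0,0,0,255,0,0,-1.3,0,0,0,255,0,0,-2.5,0,0,0,255,0.2,-0.1,-3.8,0,0,0,255,1.2,-0.65,-4.7,0,0,0,255,2.5,-1.35,-4.83,0,0,0,255,3.9,-2.1,-4.83,0,0,0,255,5.3,-2.85,-4.83,0,0,0,255,6.7,-3.6,-4.83,0,0,0,255,8,-4.3,-4.83,0,0,0,255,9.1,-4.9,-4.83,0,0,0,255,9.7,-5.2,-4.83,0,0,0,255]'

```text
time_s: 46.15
ee_pos: [0.4877, 0.0312, 0.1403]
eef_rot: [180.0, -0.0, -135.1]
wrist_force: [0.4, 0.1, -1.1]
gripper_width: 0.0494
```

Emit:
carry_out --series '[0.22,-0.12,0,0,0,0,255,0.22,-0.12,0,0,0,0,255,0.22,-0.12,0,0,0,0,255]'

```text
time_s: 46.45
ee_pos: [0.4878, 0.0271, 0.14]
eef_rot: [-180.0, 0.0, -135.0]
wrist_force: [0.4, 1.4, -0.9]
gripper_width: 0.0496
```

```bash
python3 snap.py t wrist;  python3 pots.py t_wrist.pkl .08; python3 mv.py 0.4875 0.0265 0.009 -135
```

```text
46.45 [0.4878 0.0271 0.14  ] [-1.7998e+02  5.0000e-02 -1.3499e+02] 0.0496
[(0.4871, -0.0374, 24.7), (0.5517, 0.0257, 24.7), (0.5519, -0.0375, 24.7)]
[0.4878 0.0273 0.1399] [-1.7999e+02  3.0000e-02 -1.3496e+02] [ 0.2  0.6 -1.2] (array([ 0.03 , -0.01 ,  4.363]), array([-0.002,  0.005,  0.007]))
```

View pics/t_wrist.png

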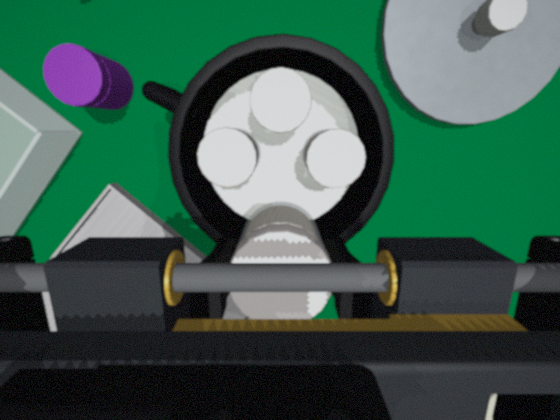

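The other three slots are where I left them, and the fourth slot at the bottom of the image is free. Lower the pot.

Emit:
carry_out --series '[0.02,0,0.6,0,0,0,255,0.02,0,1.4,0,0,0,255,0.02,0,2.2,0,0,0,255,0.02,0,3,0,0,0,255,0.02,0,3.6,0,0,0,255,0.02,0,4.1,0,0,0,255,0.02,0,4.3,0,0,0,255,0.02,0,4.36,0,0,0,255,0.02,0,4.4,0,0,0,255,0.02,0,4.42,0,0,0,255,0.02,0,4.42,0,0,0,255]'

```text
time_s: 47.6
ee_pos: [0.4865, 0.0266, 0.0089]
eef_rot: [180.0, -0.1, -134.9]
wrist_force: [-5.1, 1.3, 11.3]
gripper_width: 0.0496
```

Emit:
carry_out --series '[0,0,0,0,0,0,79,0,0,0,0,0,0,79,0,0,0,0,0,0,79,0,0,-0.5,0,0,0,79,0,0,-1.5,0,0,0,79,0,0,-2.7,0,0,0,79,0,0,-4,0,0,0,40,0,0,-5.5,0,0,0,0,0,0,-6.5,0,0,0,0,0,0.8,-6.5,0,0,0,0]'

```text
time_s: 48.6
ee_pos: [0.4742, 0.0435, 0.2072]
eef_rot: [-179.7, 0.6, -135.1]
wrist_force: [-0.4, 1.2, -0.5]
gripper_width: 0.0829
```

```bash
python3 snap.py u wrist; python3 pots.py u_wrist.pkl 0.08; python3 mv.py 0.45 -0.199 0.2 -135
```

```text
48.6 [0.4742 0.0435 0.2072] [-179.66    0.55 -135.1 ] 0.0829
[(0.4871, 0.0257, 24.6), (0.4867, -0.0372, 24.8), (0.5516, 0.026, 24.7), (0.5517, -0.0375, 24.7)]
[0.4695 0.0448 0.2046] [-179.95    0.31 -135.04] [-3.6  1.4 -2.1] (array([ 6.203, -5.292,  0.125]), array([-0.008,  0.052, -0.006]))
```

View pics/u_wrist.png

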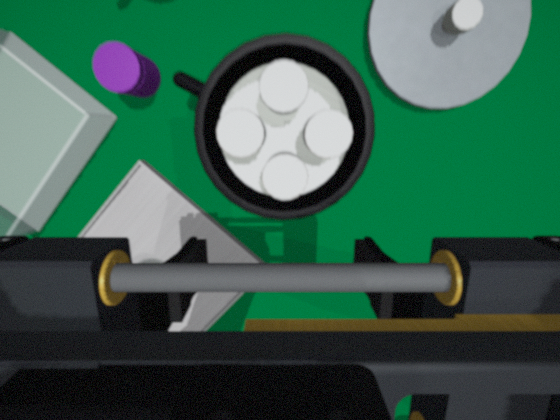

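All four pots stand in a square in the chamber. Now I'll get the rim centre and move to the lid.

```bash
cat > rim.py <<'E'
import sys,pickle
from h import *
s,c=pickle.load(open(sys.argv[1],"rb"));P=dep(c,s);C=np.array([.5195,-.0055])
r=np.hypot(P[...,0]-C[0],P[...,1]-C[1])
m=(abs(P[...,2]-.095)<.006)&(r<.1);m[232:]=0
cn=max(cv2.findContours(m.astype(np.uint8),cv2.RETR_EXTERNAL,1)[0],key=len)[:,0]
w=np.array([ray(c,u,v,.095,s)[:2] for u,v in cn if v<229])
A=np.c_[2*w,np.ones(len(w))];x=np.linalg.lstsq(A,(w**2).sum(1),rcond=None)[0];print("outer",x[:2],np.sqrt(x[2]+x[:2]@x[:2]),len(w))
E
python3 rim.py u_wrist.pkl; python3 rim.py e_wrist.pkl;python3 rim.py r_wrist.pkl
```

```text
outer [ 0.51994745 -0.00608368] 0.08840023799741152 522
outer [0.09332426 0.01627052] 0.33931970208620604 2
outer [ 0.52165634 -0.00772203] 0.08316425421058771 495
```

Emit:
carry_out --series '[6.2,-5.3,0,0,0,0,0,6.2,-5.3,0,0,0,0,0,6.2,-5.3,0,0,0,0,0,6.2,-5.3,0,0,0,0,0,6.2,-5.3,0,0,0,0,0,6.2,-5.3,0,0,0,0,0,6.2,-5.3,0,0,0,0,0,6.2,-5.3,0,0,0,0,0]'

```text
time_s: 49.45
ee_pos: [0.4507, -0.2004, 0.2018]
eef_rot: [180.0, -0.0, -135.0]
wrist_force: [-0.1, -0.2, 0.4]
gripper_width: 0.0872
```

```bash
python3 snap.py v wrist top
python3 - <<'E'
from h import *
import pickle
s,c=pickle.load(open("v_wrist.pkl","rb"));P=dep(c,s)
for zt,R0 in ((.056,.03),(.020,.1)):
    m=(abs(P[...,2]-zt)<.006)&(np.hypot(P[...,0]-.471,P[...,1]+.22)<R0);m[234:]=0
    cn=max(cv2.findContours(m.astype(np.uint8),0,1)[0],key=len)[:,0]
    w=np.array([ray(c,u,v,zt,s)[:2] for u,v in cn if v<230])
    A=np.c_[2*w,np.ones(len(w))];x=np.linalg.lstsq(A,(w**2).sum(1),rcond=None)[0];print(zt,x[:2],np.sqrt(x[2]+x[:2]@x[:2]),P[m][:,2].mean())
E
python3 mv.py 0.471 -.22 -0.008 -135
```

```text
49.5 [ 0.4509 -0.2     0.202 ] [ 179.98   -0.   -134.92] 0.0868
0.056 [ 0.47219142 -0.22079052] 0.015100968764813412 0.05497033689362766
0.02 [ 0.47210157 -0.22072344] 0.08840615586690763 0.019253938488043736
[ 0.451  -0.1998  0.2021] [ 180.      0.   -134.89] [ 0.1  0.7 -0.8] (array([ 7.000e-03, -9.470e-01,  7.004e+00]), array([0.001, 0.001, 0.018]))
```

View pics/v_wrist.png

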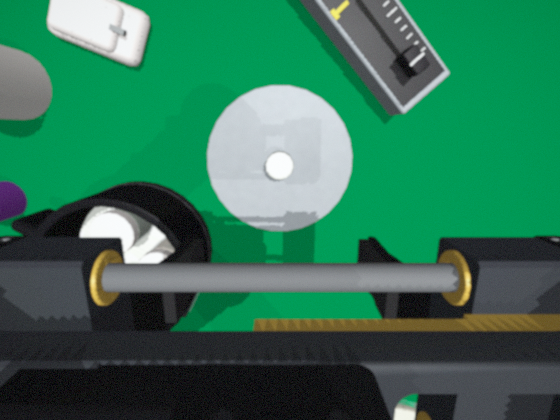

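Emit:
carry_out --series '[0,-0.98,1,0,0,0,60,0,-0.98,2.2,0,0,0,60,0,-0.98,3.4,0,0,0,60,0,-0.98,4.5,0,0,0,60,0,-0.98,5.5,0,0,0,60,0,-0.98,6.2,0,0,0,60,0,-0.98,6.7,0,0,0,60,0,-0.98,6.95,0,0,0,60,0,-0.98,7,0,0,0,60,0,-0.98,7,0,0,0,60]' --newtons 40

```text
time_s: 50.55
ee_pos: [0.4723, -0.2213, -0.0074]
eef_rot: [-180.0, 0.0, -134.9]
wrist_force: [-0.4, 0.4, 0.9]
gripper_width: 0.0665
```

Emit:
carry_out --series '[0,0,0,0,0,0,255,0,0,0,0,0,0,255,0,0,0,0,0,0,255,0,0,0,0,0,0,255,0,0,0,0,0,0,255,0,0,0,0,0,0,255,0,0,0,0,0,0,255,0,0,0,0,0,0,255]'

```text
time_s: 51.35
ee_pos: [0.472, -0.2217, -0.0077]
eef_rot: [-180.0, 0.0, -135.0]
wrist_force: [0.2, 0.7, 0.3]
gripper_width: 0.0308
```

Emit:
carry_out --series '[0,0,-0.2,0,0,0,255,0,0,-0.6,0,0,0,255,0,0,-1.3,0,0,0,255,0,0,-2.2,0,0,0,255,0,0,-3.2,0,0,0,255,0,0,-4.2,0,0,0,255,0,0,-5,0,0,0,255,-0.4,0.25,-5.3,0,0,0,255,-1.3,0.8,-5.3,0,0,0,255,-2.4,1.5,-5.3,0,0,0,255,-3.5,2.2,-5.3,0,0,0,255,-4.6,2.9,-5.3,0,0,0,255]'

```text
time_s: 52.55
ee_pos: [0.5064, -0.0607, 0.1505]
eef_rot: [179.9, -0.1, -135.0]
wrist_force: [0.8, 0.3, -3.2]
gripper_width: 0.0307
```

Emit:
carry_out --series '[-0.9,0.6,0,0,0,0,255,-1.4,0.95,0,0,0,0,255,-1.61,1.07,0,0,0,0,255,-1.61,1.07,0,0,0,0,255,-1.61,1.07,0,0,0,0,255]'

```text
time_s: 53.05
ee_pos: [0.5183, -0.0061, 0.1508]
eef_rot: [180.0, -0.1, -135.0]
wrist_force: [0.2, -1.0, -3.5]
gripper_width: 0.0309
```

```bash
python3 snap.py x wrist top scene;  python3 mv.py 0.5196 -0.0056 0.0773 -135
```

```text
53.15 [ 0.5185 -0.0066  0.151 ] [ 1.7997e+02 -4.0000e-02 -1.3508e+02] 0.031
[ 0.5186 -0.0066  0.151 ] [ 1.7998e+02 -3.0000e-02 -1.3509e+02] [-0.7  0.9 -5.1] (array([-4.900e-02,  1.000e-03,  2.457e+00]), array([ 0.003, -0.005, -0.015]))
```

View pics/x_top.png

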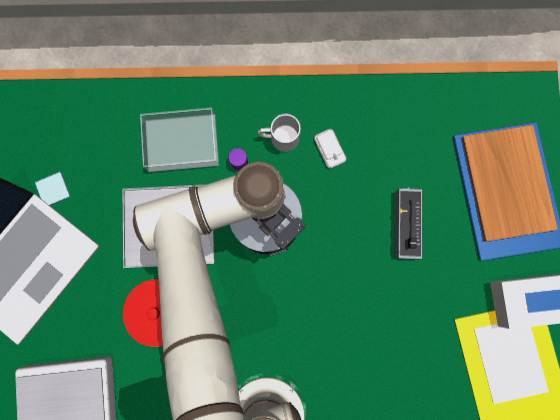

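View pics/x_scene.png

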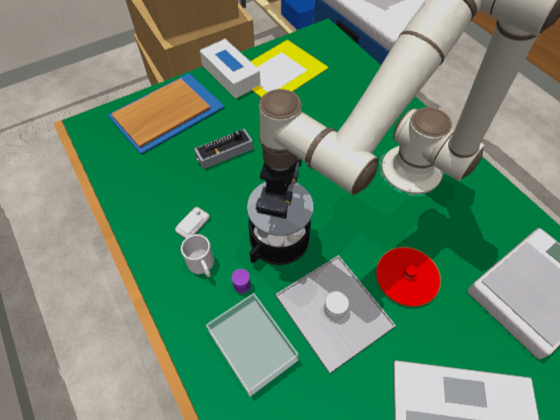

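The lid is above the chamber with the pots upright beneath it, and the blank is on the tray at (337,305). Lower it gently.

Emit:
carry_out --series '[-0.04,0,0.3,0,0,0,255,-0.04,0,0.8,0,0,0,255,-0.04,0,1.3,0,0,0,255,-0.04,0,1.65,0,0,0,255,-0.04,0,1.85,0,0,0,255,-0.04,0,1.95,0,0,0,255,-0.04,0,2,0,0,0,255,-0.04,0,2,0,0,0,255]'

```text
time_s: 54.0
ee_pos: [0.5203, -0.0049, 0.0914]
eef_rot: [-180.0, 0.0, -135.0]
wrist_force: [-0.0, 0.2, -3.3]
gripper_width: 0.0313
```

Emit:
carry_out --series '[0,0,0.06,0,0,0,255,0,0,0.12,0,0,0,255,0,0,0.18,0,0,0,255,0,0,0.24,0,0,0,255,0,0,0.24,0,0,0,255]'

```text
time_s: 54.5
ee_pos: [0.5197, -0.0049, 0.0836]
eef_rot: [180.0, -0.0, -135.0]
wrist_force: [-0.0, -0.6, -3.0]
gripper_width: 0.0312
```

Plug is entering freely. Continue slowly.

Emit:
carry_out --series '[0,0,0.05,0,0,0,255,0,0,0.1,0,0,0,255,0,0,0.14,0,0,0,255,0,0,0.17,0,0,0,255,0,0,0.19,0,0,0,255,0,0,0.19,0,0,0,255]'

```text
time_s: 55.1
ee_pos: [0.5199, -0.0049, 0.0782]
eef_rot: [180.0, -0.0, -135.0]
wrist_force: [-0.1, 0.5, -3.3]
gripper_width: 0.0307
```

Emit:
carry_out --series '[0,0,0.02,0,0,0,255,0,0,0.04,0,0,0,255,0,0,0.05,0,0,0,255,0,0,0.05,0,0,0,255]'

```text
time_s: 55.5
ee_pos: [0.52, -0.0049, 0.0773]
eef_rot: [-180.0, 0.0, -135.0]
wrist_force: [-2.0, 0.3, 2.2]
gripper_width: 0.031
```

Contact at exactly the expected height (0.0773). Release and lift.

Emit:
carry_out --series '[0,0,0,0,0,0,160,0,0,0,0,0,0,120,0,0,0,0,0,0,100,0,0,0,0,0,0,60,0,0,-0.5,0,0,0,60,0,0,-1.5,0,0,0,40,0,0,-3,0,0,0,0,0,0.5,-4.5,0,0,0,0,0,1,-5,0,0,0,0,0,1,-5,0,0,0,0,0,1,-5,0,0,0,0]'

```text
time_s: 56.6
ee_pos: [0.4985, 0.0165, 0.2265]
eef_rot: [180.0, 0.0, -135.0]
wrist_force: [0.4, 0.6, -0.5]
gripper_width: 0.0864
```

```bash
python3 snap.py y wrist
python3 - <<'E'
from h import *
import pickle
s,c=pickle.load(open("y_wrist.pkl","rb"));P=dep(c,s)
d=np.hypot(P[...,0]-.5197,P[...,1]+.0055);row=np.arange(420)[:,None]<232
m=(d>.025)&(d<.085)&row&(P[...,2]>.08)
A=np.c_[P[m][:,:2]-[.5197,-.0055],np.ones(m.sum())];print("disc plane",np.linalg.lstsq(A,P[m][:,2],rcond=None)[0],m.sum())
for zt,R0 in ((.141,.03),(.105,.11)):
    m=(abs(P[...,2]-zt)<.007)&(d<R0)&row
    cn=max(cv2.findContours(m.astype(np.uint8),0,1)[0],key=len)[:,0]
    w=np.array([ray(c,u,v,zt,s)[:2] for u,v in cn if v<228])
    A=np.c_[2*w,np.ones(len(w))];x=np.linalg.lstsq(A,(w**2).sum(1),rcond=None)[0];print(zt,x[:2],np.sqrt(x[2]+x[:2]@x[:2]))
E
python3 mv.py .48 -.2 .22 177
```

```text
56.6 [0.4985 0.0165 0.2265] [ 1.7998e+02  2.0000e-02 -1.3498e+02] 0.0864
disc plane [ 0.00076775 -0.00027776  0.10424487] 18477
0.141 [ 0.51963091 -0.00507796] 0.015149688804650828
0.105 [ 0.51947002 -0.00489596] 0.08840361742297523
[0.4982 0.0162 0.2256] [ 1.7994e+02 -8.0000e-02 -1.3501e+02] [-0.5  0.3  0.1] (array([ 5.523, -4.668,  0.191]), array([ 4.000e-03, -1.800e-02,  7.999e+00]))
```

View pics/y_wrist.png

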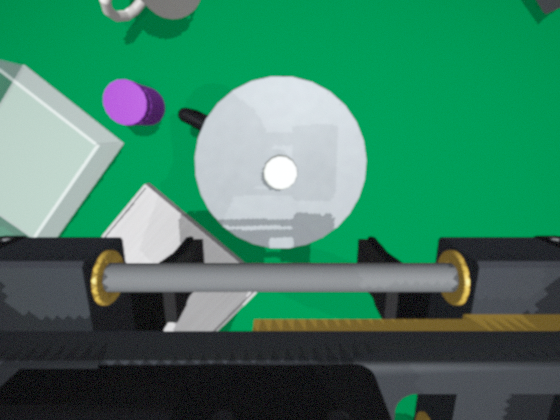

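The lid sits home: its disc is level, with the top measured at 0.104 and centred. Now the fader.

```bash
python3 mv.py .462 -.391 .2 -92.5
```

```text
[0.4982 0.0162 0.2256] [ 1.7994e+02 -8.0000e-02 -1.3501e+02] [-0.5  0.3  0.1] (array([10.448, -8.747,  0.86 ]), array([ 0.015, -0.01 , -7.085]))
```

Emit:
carry_out --series '[10.45,-8.75,0.8,0,0,-7.08,0,10.45,-8.75,0.8,0,0,-7.08,0,10.45,-8.75,0.8,0,0,-7.08,0,10.45,-8.75,0.8,0,0,-7.08,0,10.45,-8.75,0.8,0,0,-7.08,0,10.45,-8.75,0.8,0,0,-7.08,0,10.45,-8.75,0.8,0,0,-7.08,0,10.45,-8.75,0.8,0,0,-7.08,0,10.45,-8.75,0.8,0,0,-7.08,0,10.45,-8.75,0.8,0,0,-7.08,0,10.45,-8.75,0.8,0,0,-7.08,0,10.45,-8.75,0.8,0,0,-7.08,0]'

```text
time_s: 57.85
ee_pos: [0.4622, -0.3905, 0.2015]
eef_rot: [179.9, 0.1, -92.5]
wrist_force: [0.0, -0.8, -0.7]
gripper_width: 0.0869
```

```bash
python3 snap.py z wrist;  python3 mv.py 0.4525 -.3905 0.018 -92.5
python3 - <<'E'
import cv2
a=cv2.imread('pics/z_wrist.png');cv2.imwrite('pics/zc.png',cv2.resize(a[80:245,230:330],None,fx=3.6,fy=3.6,interpolation=2))
E
```

```text
57.85 [ 0.4622 -0.3905  0.2015] [ 1.7988e+02  6.0000e-02 -9.2520e+01] 0.0869
[ 0.4626 -0.3902  0.2021] [ 1.7993e+02  4.0000e-02 -9.2470e+01] [ 0.  -0.1  0.3] (array([0.03 , 0.327, 6.136]), array([0.011, 0.006, 0.005]))
```

View pics/z_wrist.png

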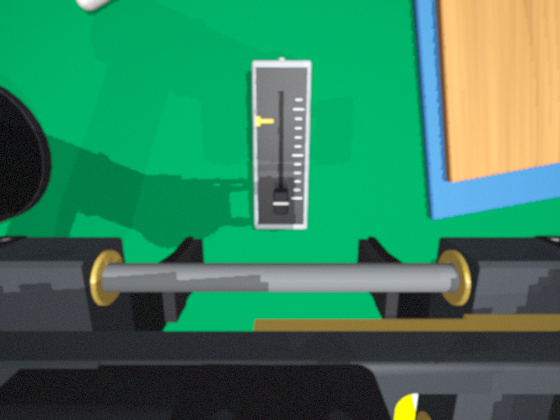

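View pics/zc.png

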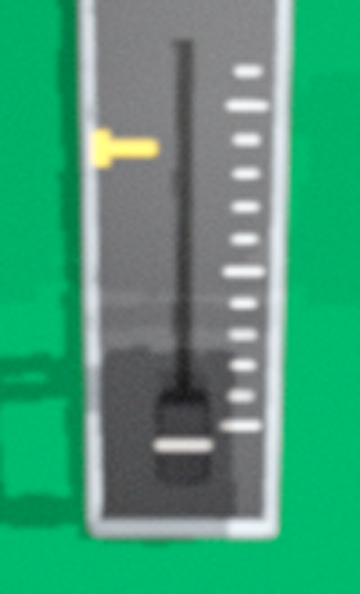

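Whole control in view: fader line at about (281,203), pointer at about (265,121). Measuring the distance to slide.

```bash
cat > fad.py <<'E'
import sys,pickle
from h import *
s,c=pickle.load(open(sys.argv[1],"rb"));f=c["frame"];h=cv2.cvtColor(f,cv2.COLOR_RGB2HSV);P=dep(c,s)
B=(abs(P[...,0]-.505)<.11)&(abs(P[...,1]+.39)<.045)
y=(h[...,0]>18)&(h[...,0]<35)&(h[...,1]>100)&(h[...,2]>120)&B;y[235:]=0
v,u=np.nonzero(y);bar=(u>u.min()+4)   # bar toward the track
print("ptr px",u[bar].mean(),v[bar].mean(),u.min(),u.max())
p=np.mean([ray(c,a,b,.0455,s)[:2] for a,b in zip(u,v) if a>=u.min()],0)
pb=np.mean([ray(c,a,b,.0455,s)[:2] for a,b in zip(u[bar],v[bar])],0)
w=B&(P[...,2]>.064)&(h[...,2]>120)&(h[...,1]<60);w[235:]=0
v,u=np.nonzero(w);W=h[...,2][w].astype(float);print("line px",u.mean(),v.mean(),len(u),u.min(),u.max())
l=ray(c,u.mean(),np.average(v,weights=W),.073,s)[:2]
m=B&(P[...,2]>.066);m[235:]=0;print("cap centre by depth",((P[m].min(0)+P[m].max(0))/2).round(4))
a=np.radians(-2.5);ax=np.array([np.cos(a),np.sin(a)])
print("line",l,"ptr",p,pb,"along",(p-l)@ax,(pb-l)@ax,"across",(pb-l)@[-ax[1],ax[0]])
E
python3 fad.py z_wrist.pkl
python3 - <<'E'
from h import *
import pickle
s,c=pickle.load(open("z_wrist.pkl","rb"));P=dep(c,s)
m=(abs(P[...,2]-.045)<.006)&(abs(P[...,0]-.505)<.12)&(abs(P[...,1]+.39)<.05);m[234:]=0
cn=max(cv2.findContours(m.astype(np.uint8),0,1)[0],key=cv2.contourArea)
b=cv2.minAreaRect(np.array([ray(c,u,v,.045,s)[:2]*1000 for u,v in cn[:,0]],np.float32));print(b)
E
```

```text
ptr px 267.125 120.94642857142857 257 273
line px 280.77142857142854 203.0857142857143 70 274 288
cap centre by depth [ 0.4523 -0.391   0.071 ]
line [ 0.4524 -0.3908] ptr [ 0.54033939 -0.37562626] [ 0.540075   -0.37963214] along 0.08719382599385281 0.08710441774043454 across 0.014981557604707438
((506.9670715332031, -393.6435546875), (63.37656784057617, 187.41677856445312), 87.12818908691406)
```

Emit:
carry_out --series '[0.03,0.33,1,0,0,0,120,0.03,0.33,2.2,0,0,0,120,0.03,0.33,3.4,0,0,0,120,0.03,0.33,4.4,0,0,0,120,0.03,0.33,5.2,0,0,0,120,0.03,0.33,5.7,0,0,0,120,0.03,0.33,6,0,0,0,120,0.03,0.33,6.1,0,0,0,120,0.03,0.33,6.1,0,0,0,120]' --newtons 12

```text
time_s: 58.8
ee_pos: [0.4532, -0.3911, 0.0202]
eef_rot: [-180.0, -0.0, -92.5]
wrist_force: [-0.2, 0.1, 0.4]
gripper_width: 0.0464
```

Emit:
carry_out --series '[0,0,0,0,0,0,255,0,0,0,0,0,0,255,0,0,0,0,0,0,255,0,0,0,0,0,0,255,0,0,0,0,0,0,255,0,0,0,0,0,0,255,0,0,0,0,0,0,255]'

```text
time_s: 59.5
ee_pos: [0.4528, -0.3905, 0.0201]
eef_rot: [180.0, 0.1, -92.5]
wrist_force: [0.5, 5.6, 3.9]
gripper_width: 0.0158
```

Emit:
carry_out --series '[0,-0.2,0,0,0,0,255,0,-0.6,0,0,0,0,255,0,-1.1,0,0,0,0,255,0,-1.6,0,0,0,0,255,0,-2.1,0,0,0,0,255,0,-2.5,0,0,0,0,255,0,-2.75,0,0,0,0,255,0,-2.87,0,0,0,0,255,0,-2.9,0,0,0,0,255,0,-2.9,0,0,0,0,255,0,-2.9,0,0,0,0,255]'

```text
time_s: 60.6
ee_pos: [0.5403, -0.3947, 0.0201]
eef_rot: [-180.0, 0.0, -92.5]
wrist_force: [0.1, 5.2, 3.7]
gripper_width: 0.0159
```

Emit:
carry_out --series '[0,0,0,0,0,0,150,0,0,0,0,0,0,120,0,0,0,0,0,0,120,0,0,-1,0,0,0,120,0,0.5,-2.5,0,0,0,60,0,1.2,-4,0,0,0,0,0,1.8,-5.5,0,0,0,0,0,2,-6,0,0,0,0,0,2,-6,0,0,0,0,0,2,-6,0,0,0,0]'

```text
time_s: 61.6
ee_pos: [0.4793, -0.3923, 0.1986]
eef_rot: [180.0, 0.1, -92.6]
wrist_force: [-0.5, 0.2, -0.9]
gripper_width: 0.0839
```

```bash
python3 snap.py za wrist;  python3 fad.py za_wrist.pkl
python3 - <<'E'
import cv2
a=cv2.imread('pics/za_wrist.png');cv2.imwrite('pics/zac.png',cv2.resize(a[60:245,220:340],None,fx=3.2,fy=3.2,interpolation=2))
E
```

```text
61.6 [ 0.4793 -0.3923  0.1986] [ 1.7995e+02  6.0000e-02 -9.2560e+01] 0.0839
ptr px 265.6078431372549 136.9607843137255 256 271
line px 280.1777777777778 137.44444444444446 90 273 288
cap centre by depth [ 0.5394 -0.3953  0.072 ]
line [ 0.5397 -0.3953] ptr [ 0.54027021 -0.37500106] [ 0.54021176 -0.37901569] along -0.00031575711015975876 -0.00019903416909027494 across 0.016291137530077847
```

View pics/zac.png

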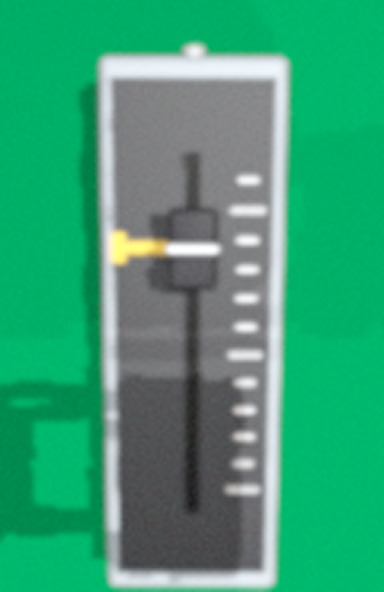

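The fader line is level with the pointer to within 0.3 mm. Final check of the whole scene.

Emit:
carry_out --series '[0,1,-1.5,0,0,0,0,0,1,-1.5,0,0,0,0,0,1,-1.5,0,0,0,0,0,1,-1.5,0,0,0,0]'

```text
time_s: 62.05
ee_pos: [0.4495, -0.3907, 0.2424]
eef_rot: [179.8, 0.1, -92.5]
wrist_force: [0.2, 0.1, 0.3]
gripper_width: 0.0874
```

```bash
python3 snap.py fin top scene
python3 - <<'E'
from h import *
import pickle
for nm in ("fin_top.pkl",):
    s,c=pickle.load(open(nm,"rb"));P=dep(c);print("lid",P[205,280],P[230,250],"blank",P[224,165])
E
```

```text
62.1 [ 0.4495 -0.3907  0.2423] [ 1.798e+02  1.200e-01 -9.252e+01] 0.0871
lid [ 0.55150795 -0.04165816  0.10502046] [0.48768434 0.03651854 0.10294254] blank [0.51065033 0.26641955 0.06230762]
```

View pics/fin_top.png

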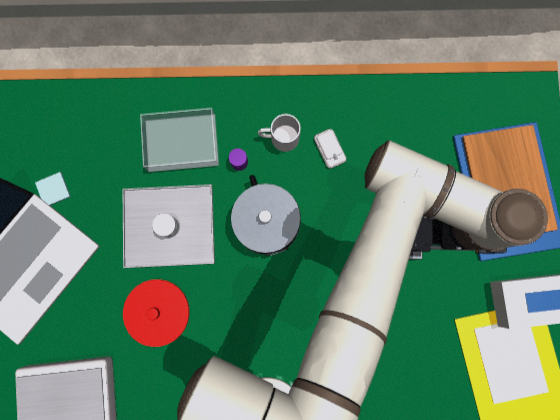

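View pics/fin_scene.png

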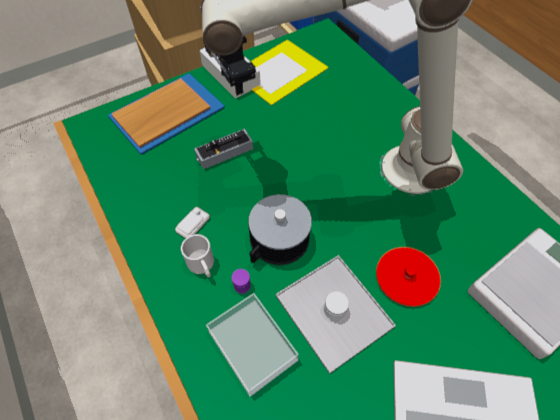

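The lid is home at (265,217), the blank is on the tray at (165,226), the bystanders and look-alikes are unmoved, and the arm is clear.

```bash
python3 -c "
from plant import bot
print(bot.job_done())"
```

```text
the job is handed in; nothing more can be done
None
```

The job is done and handed in, at about 62 s of the 210 s allowed. I slid the voltage down to the zero stop, then laid the lid flat on the desk. I stood the blank in the middle of the tray and all four sample pots upright on the chamber floor. After that I lowered the lid home and slid the voltage up to the brass pointer.

**Last checks:**
- **Fader:** it is within about 0.3 mm of the pointer.
- **Lid:** it sits level, with its top measured at 104–105 mm against the 105 mm expected. It touched down at the expected height with only a few newtons.
- **Pots:** all four were within about 2 mm of their planned spots, just before the lid was picked up to close the chamber.
- **Blank:** it is standing on the tray.
- **Bystanders and look-alikes:** the mouse, mug, food box, red lid and purple pot look unmoved in the final pictures.
- **Arm:** it is clear of everything.

**One thing disagreed:** the fingertips end about 37 mm short of the reported tool point. Because of this, my first grasp of the fader closed above the cap and did not move it. I corrected for it in every later grasp.

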